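# Sweep the absorber capsules into the pan and cover it

### The job

The ethylene-absorber capsules have to go under cover before they are spent: reach in under the clear guard with the hand pusher and sweep all five along the station's deck into the drop-in pan, without touching them with the gripper, spilling any onto the bench or bumping the guard. Then stand the pusher on its sole on the bench and set the lid gently on the pan, so that its skirt is down in the mouth and it lies level on the rim. Leave the bottle and the rolls where they are.

Things in the scene. Friction and masses are not known exactly. Their poses are not given: they have to be found in the camera images.
- station: steel counting station fixed on the bench; deck 80 mm up. Origin on the bench: x to the rear, y along the deck, z up; outline x -82..82, y -175..194 mm. Sweeping channel x -57..57 mm, from y = 189 mm to the pan's mouth at y = -68 mm, with fences 25 mm high at both sides (from y = -56 mm on) and across the +y end; open to the pan at -y
- deck_start (a point): point on the deck's surface on the channel's middle line, 145 mm to +y of the station's origin. The capsules lie to -y of it (edges at least 45 mm off): room to lower the pusher behind them. Axes as the station's
- pan_mouth (a point): centre of the drop-in pan's mouth, at its rim, which is flush with the deck (80 mm above the bench, y = -110 mm on the station). Mouth 116 mm (station x) by 84 mm (station y), 67 mm deep inside, flange about 10 mm wide, fixed in the station. Axes as the station's
- guard: clear sloping pane, 5 mm thick, over the deck on two 14 mm posts at x = 95 mm; origin and axes are the station's. It spans y = 10..170 mm; front edge (steel hem) at x = -70 mm, 322 mm above the bench, rising to x = 95, 392 mm. Open at front and sides. An upright gripper holding the pusher does not fit under it; one leaning back 35 degrees does
- pusher: loose hand pusher, 250 g, standing on its sole. Head 96 mm (own x) by 36 mm (own y), 38 mm high; its flat long faces push along own y. The handle leaves the head's middle leaning 35 degrees from vertical to own -x; grip section 24 mm by 18 mm (18 across own y), 80 to 168 mm up the slope from the sole's centre. Origin: centre of the sole's underside, z up
- pusher_grip (a point): point on the handle's axis to grip at, 140 mm up the slope: own (-80, 0, 115) mm from the pusher's origin; fingers close along the pusher's y
- lid: loose steel lid of the pan, 250 g, lying right way up: plate 136 mm (own x) by 94 mm (own y), 3 mm thick; under it a skirt 108 by 76 mm, 8 mm deep, that enters the mouth with 4 mm play all round; bar handle on top. Origin: centre of the skirt's lower edge, so 8 mm below the rim when seated. Own x goes along the pan's x, either way round
- lid_grip (a point): point in the lid's black bar handle, 36 mm above the lid's origin. Bar 16 mm wide (own x), 70 mm long (own y), 20 to 34 mm above the plate; fingers close along the lid's x
- capsule1: one of five equal loose white plastic capsules (ethylene absorbers for fruit cartons) with small vent holes in both ends: a disc 28 mm in diameter, 15 mm high, 15 g, starting flat on the station's deck. Origin at its centre, z along its axis
- capsule2: one of five equal loose white plastic capsules (ethylene absorbers for fruit cartons) with small vent holes in both ends: a disc 28 mm in diameter, 15 mm high, 15 g, starting flat on the station's deck. Origin at its centre, z along its axis
- capsule3: one of five equal loose white plastic capsules (ethylene absorbers for fruit cartons) with small vent holes in both ends: a disc 28 mm in diameter, 15 mm high, 15 g, starting flat on the station's deck. Origin at its centre, z along its axis
- capsule4: one of five equal loose white plastic capsules (ethylene absorbers for fruit cartons) with small vent holes in both ends: a disc 28 mm in diameter, 15 mm high, 15 g, starting flat on the station's deck. Origin at its centre, z along its axis
- capsule5: one of five equal loose white plastic capsules (ethylene absorbers for fruit cartons) with small vent holes in both ends: a disc 28 mm in diameter, 15 mm high, 15 g, starting flat on the station's deck. Origin at its centre, z along its axis
- tea_bottle: bystander: small amber bottle, 63 mm across, 146 mm high, standing; origin under its centre
- tape_roll: bystander: roll of brown packing tape lying flat, 93 mm across, 48 mm high; origin under its centre
- label_roll: bystander: roll of labels lying flat, 66 mm across, 36 mm high; origin under its centre

How it is judged (in metres and radians):
On the way:
1. all five capsules lie in the pan, below its rim (x of capsule1 in the frame of pan_mouth between -0.058 and 0.058 m and y of capsule1 in the frame of pan_mouth between -0.042 and 0.042 m and z of each of capsule1, capsule2, capsule3, capsule4, capsule5 in the frame of pan_mouth below -0.012 m and x of capsule2 in the frame of pan_mouth between -0.058 and 0.058 m and y of capsule2 in the frame of pan_mouth between -0.042 and 0.042 m and x of capsule3 in the frame of pan_mouth between -0.058 and 0.058 m and y of capsule3 in the frame of pan_mouth between -0.042 and 0.042 m and x of capsule4 in the frame of pan_mouth between -0.058 and 0.058 m and y of capsule4 in the frame of pan_mouth between -0.042 and 0.042 m and x of capsule5 in the frame of pan_mouth between -0.058 and 0.058 m and y of capsule5 in the frame of pan_mouth between -0.042 and 0.042 m), for 0.2 s.
At the end, for the whole second after the job is handed in: At rest: all five capsules in the pan, centres 12 mm or more below its rim; lid within 9 mm of the mouth's centre, skirt 6 mm or more below the rim, tilt under 0.04 rad, turned under 0.15 rad from the pan; pusher standing on its sole on the bench (within 6 mm, tilt under 0.08 rad) (all of step 1 and horizontal distance between lid and pan_mouth below 0.009 m and z of lid in the frame of pan_mouth below -0.006 m and angle between lid's own z axis and vertical below 0.04 rad and angle between the x axis of lid and the x axis of pan_mouth, either way round below 0.15 rad and linear speed of each of lid, pusher below 0.02 m/s and height (world z) of pusher below 0.006 m and angle between pusher's own z axis and vertical below 0.08 rad); the robot touches nothing.
It fails at once if the gripper or arm touches a capsule (contact force between any of the arm, the fingers and capsule1 above 0.3 N or contact force between any of the arm, the fingers and capsule2 above 0.3 N or contact force between any of the arm, the fingers and capsule3 above 0.3 N or contact force between any of the arm, the fingers and capsule4 above 0.3 N or contact force between any of the arm, the fingers and capsule5 above 0.3 N).
It fails at once if a capsule is off the station (on the bench or the floor) (height (world z) of any of capsule1, capsule2, capsule3, capsule4, capsule5 below 0.018 m).
It fails at once if the guard is bumped: more than 12 N between it and anything (contact force between guard and anything else above 12 N).
It fails at once if the lid is dropped into the pan: faster than 0.35 m/s within 15 mm of its seat (horizontal distance between lid and pan_mouth below 0.04 m and z of lid in the frame of pan_mouth below 0.007 m and linear speed of lid above 0.35 m/s).
It fails at once if the tea bottle, tape roll or label roll is moved more than 30 mm (distance of any of tea_bottle, tape_roll, label_roll from where it was at the start of the episode above 0.03 m).
It also fails if it takes over 72 s, if anything falls off the work surface, if the arm or the gripper's body presses on something with over 40 N, if the wrist force passes 120 N, or if a joint passes its speed limit or range.

### The arm

A 6-joint arm with a two-finger parallel gripper is mounted at the origin on a cart in front of the work surface, level with it; the furniture and walls round the work are solid. World frame = base frame: x ahead of the robot, y to its left, z up, the work surface at z = 0. Lengths are in mm, angles in rad, forces in N, time in s.
With the tool pointing down it reaches from about 300 to 775 mm from the base axis. Payload 14.6 kg.
Tool frame: the origin (TCP) lies midway between the tips of the shut fingers; the grasp point (between the pads) lies 19 mm behind it (manip.grasp_offset is the distance from the TCP to the grasp point, in mm); z points along the fingers, y is the line along which they close (so a half turn about z gives the same grasp; the last joint's range is limited). The gripper opens to 94 mm and grips with 3 to 60 N. Pads are 16 mm wide; open, the fingers measure 119 mm over their backs; the gripper's body (75 mm by 177 mm) begins 78 mm behind the grasp point.
Start: joints at [-1.366, 0.3, 1.521, -0, 1.321, -0.067], TCP at [147.649, -529.801, 170.146] pointing down, gripper open.
Joint ranges: [-3.03, 3.03], [-0.79, 2.21], [0.23, 2.52], [-1.04, 4.18], [0, 3.07], [-2.55, 2.55]. Speed limits (rad/s): [2.22, 2.22, 2.57, 3.14, 3.14, 3.14].

### API

Orientations are given as [roll, pitch, yaw] about the fixed x, y, z axes, in that order (R = Rz(yaw) Ry(pitch) Rx(roll)).
In Python, from cell import manip, viewer gives the robot as it stands. The module is installed in compiled form; this text tells all that it offers.
- The arm moves only by the tool move_arm, never from a script. Its argument "moves" is a list of rows, each a list of 4 numbers: the shift along the tool's x, y, z in m, then the turn about the tool's z in rad. A call has 1 to 12 rows; each row is the pose to reach, as a shift and turn from the pose commanded when the call began, along the tool's axes at that moment; what a row does not reach only later rows make up. A row lasts 1/10 s, in which the tool goes at most 50 mm and 8.59 degrees, less where a joint would pass 70% of its speed; a pose out of reach is approached as far as the arm can. A call with a gripper value outside its range is refused whole. "jaw" is the finger opening in m, from 0 to 0.094, set as the call begins (left out, the last holds). The fingers move at their own pace and stop on an object; "squeeze" is the grip in N (left out, the last holds). Time passes only in rows, so rows that repeat a pose let the fingers close. It gives the time, the measured TCP pose, the force, the opening and the grip force at its end, in the units of the state.
- manip.read_state(): the state, without advancing time (a new reading comes with each control period).
- viewer.camera(name): name is "side" or "top" or "wrist"; returns a dict with "frame" (400x640x3 uint8, blue, green, red), "z_map" (400x640 float32, mm along the optical axis (not along the pixel's ray), 0 where there is no reading), "fx", "fy", "cx", "cy" (pixels), "D" ([k1, k2, p1, p2, k3] as OpenCV has them; the pictures are not rectified), "origin" and "orientation" of the camera in the world. Camera axes: x right, y down, z forward; pixel columns grow to the right and rows downward; lengths in mm; the calibration is good to about 2 mm. A picture is of the moment at which its call begins.
- manip.sign_off(): hands the job in; it is judged then, once.
The state is a dict: "clock": time; "joints": joint angles; "qd": joint speeds; "effort": joint torques, N m; "eef_pos": TCP position; "eef_rot": TCP orientation; "wrist_force": force on the tool from outside, world axes, zero at the start; "moment": the same for the moment, N m; "finger_gap": finger opening in mm; "finger_force": force on a finger pad.
Only numpy, scipy, OpenCV 4.12 (cv2) and the standard library are available. Lean on these libraries where they do the work, as an engineer would, in place of code of your own. Each camera call takes 0.05 s, during which the arm holds its last target. There are 200 camera calls.

## Working session

There is one attempt and no reset: what is moved stays moved. The work goes in short steps, Python scripts to look and compute and a tool call to move; the robot and the scene stay as the last step left them, time stands still between calls to the robot, and variables do not carry over. Pictures are saved under pics/ and viewed, at most 10 in all, crops included, and the job is handed in when it is done.

Besides the shell and the picture viewer there is one more tool, called after "Request:" as a command line: name --pt "numbers of a row" for each row, then --argument value for the rest. move_arm: Moves the arm, as the interface text tells. Its arguments: {"type":"object","properties":{"moves":{"type":"array"},"jaw":{"type":"number"},"squeeze":{"type":"number"}},"required":["moves"]}

```bash
mkdir -p pics
cat > h.py <<'E'
import numpy as np, cv2
from scipy.spatial.transform import Rotation as R
from cell import manip, viewer
def cam(n):
    c=viewer.camera(n); c['K']=np.array([[c['fx'],0,c['cx']],[0,c['fy'],c['cy']],[0,0,1.]]); c['D']=np.array(c['D'],float)
    o=np.array(c['orientation'],float); c['R']=R.from_euler('xyz',o).as_matrix() if o.size==3 else o.reshape(3,3); c['o']=np.array(c['origin'],float); return c
def rays(c,uv):
    p=cv2.undistortPoints(np.array(uv,float).reshape(-1,1,2),c['K'],c['D']).reshape(-1,2)
    return np.c_[p,np.ones(len(p))]@c['R'].T
def plane(c,uv,z):
    d=rays(c,uv); return c['o']+d*((z-c['o'][2])/d[:,2])[:,None]
def pts(c,uv):
    uv=np.array(uv,int).reshape(-1,2); return c['o']+rays(c,uv)*c['z_map'][uv[:,1],uv[:,0]][:,None]
E
python3 - <<'E'
from h import *
for n in ['top','side']:
    c=cam(n); cv2.imwrite(f'pics/{n}0.png',c['frame']); print(n,c['o'],c['orientation'],c['K'][0],c['D'])
s=manip.read_state(); print(s, manip.grasp_offset)
E
```

```text
top [ 175.5144337  -165.78919488 1375.54325386] [-2.86858319e+00  1.45881683e-03 -1.19883770e+00] [451.28806523   0.         326.71918252] [0.01072092 0.         0.         0.         0.        ]
side [  90.11712026 1181.57555179  890.12472545] [-2.13957966 -0.00393861 -2.79700539] [468.00413504   0.         316.68462881] [-0.13310439  0.          0.          0.          0.        ]
{'clock': 0.1, 'joints': array([-1.36556373e+00,  3.00383404e-01,  1.52150806e+00, -5.69789996e-06,
        1.32067023e+00, -6.65956923e-02]), 'qd': array([ 4.90942090e-04, -1.98545634e-04, -2.52552680e-03,  1.02758400e-03,
        1.81602574e-04, -2.04431964e-05]), 'effort': array([ 8.25908810e-04, -5.32645655e+01, -3.53283477e+01,  7.09842844e-02,
        2.34820414e-02, -5.13202758e-05]), 'eef_pos': array([ 147.61645683, -529.55309323,  169.665332  ]), 'eef_rot': array([-3.14062540e+00, -5.89791259e-05,  2.71829673e-01]), 'wrist_force': array([ 0.42275245, -0.65605115, -1.01494015]), 'moment': array([-0.00632151,  0.01771429, -0.01692163]), 'finger_force': 0.0, 'finger_gap': 93.79988501539457} 18.8
```

View pics/top0.png

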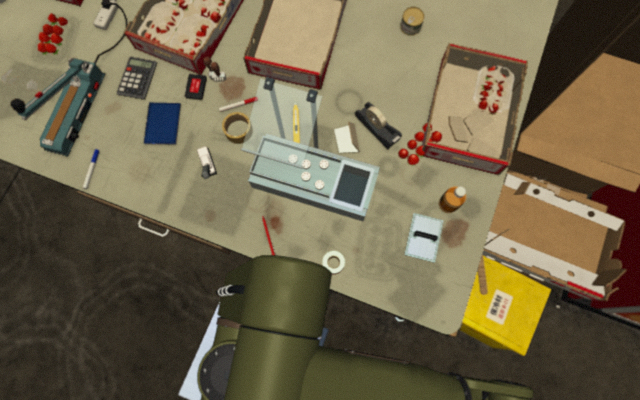

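View pics/side0.png

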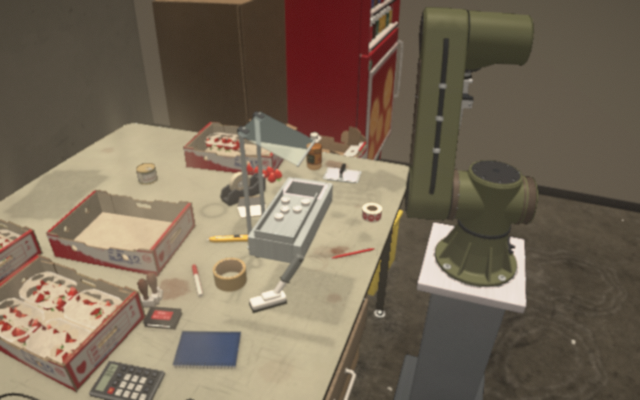

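The top view shows the station at about (315,175), with the pan at (353,185) and five capsules around (306,168). The lid is at (425,237), the pusher at about (207,162), and the tape, label roll and bottle at (237,126), (334,262) and (454,198). The side view agrees. Next I'll make enlarged crops.

Run:
```python
from h import *
c=cam('top'); f=c['frame']
a=cv2.resize(f[120:225,185:400],None,fx=3.7,fy=3.7,interpolation=cv2.INTER_CUBIC)
cv2.imwrite('pics/c1.png',a[:, :800])
np.savez('top0.npz',**{k:c[k] for k in ['frame','z_map','K','D','R','o']})
c2=cam('side'); np.savez('side0.npz',**{k:c2[k] for k in ['frame','z_map','K','D','R','o']})
f2=c2['frame']
a=cv2.resize(f2[100:320,205:385],None,fx=2.7,fy=2.7,interpolation=cv2.INTER_CUBIC); cv2.imwrite('pics/c2.png',a)
uv=[(207,155),(207,163),(203,172),(320,178),(353,185),(425,225),(425,237),(306,168),(454,192),(300,120),(334,262),(237,118)]
for u,p in zip(uv,pts(c,uv)): print('top',u,p.round())
uv=[(268,300),(292,268),(290,215),(280,145),(343,168)]
for u,p in zip(uv,pts(c2,uv)): print('side',u,p.round())
```

```text
top (207, 155) [523. 379.  35.]
top (207, 163) [497. 365.  42.]
top (203, 172) [444. 325. 141.]
top (320, 178) [569.  11.  78.]
top (353, 185) [605. -85.  12.]
top (425, 225) [ 564. -338.   12.]
top (425, 237) [ 521. -345.   42.]
top (306, 168) [580.  61.  88.]
top (454, 192) [ 652. -370.  134.]
top (300, 120) [603.  72. 365.]
top (334, 262) [ 357. -117.    1.]
top (237, 118) [683. 352.  12.]
side (268, 300) [503. 394.  30.]
side (292, 268) [456. 341. 110.]
side (290, 215) [571.  78.  80.]
side (280, 145) [563. 148. 351.]
side (343, 168) [ 524. -334.   46.]
```

View pics/c1.png

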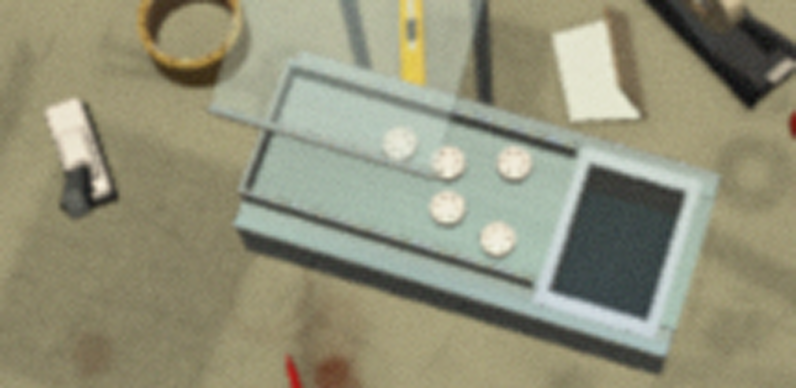

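View pics/c2.png

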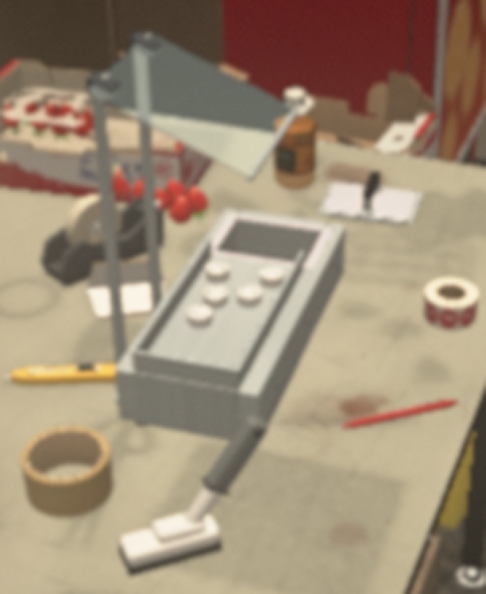

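The crops show the pan mouth corners at about (595,165), (688,190), (650,318) and (548,290) in crop 1. The pusher head runs (65,100)–(103,195) with its handle leaning toward (75,190). The capsules sit at (400,142), (448,162), (515,163), (447,208) and (498,239).

```bash
cat > m.py <<'E'
from h import *
c=dict(np.load('top0.npz')); s=dict(np.load('side0.npz'))
def cloud(c):
    v,u=np.mgrid[0:400,0:640]; uv=np.c_[u.ravel(),v.ravel()]
    return pts(c,uv).reshape(400,640,3)
P=cloud(c); g=c['frame'].astype(int); 
def biggest(m,box):
    x0,y0,x1,y1=box; mm=np.zeros((400,640),np.uint8); mm[y0:y1,x0:x1]=m[y0:y1,x0:x1]
    n,l,st,ce=cv2.connectedComponentsWithStats(mm); i=1+st[1:,4].argmax(); return (l==i).astype(np.uint8)
def rect(m,c,z):
    ct=max(cv2.findContours(cv2.resize(m,None,fx=1,fy=1),cv2.RETR_EXTERNAL,cv2.CHAIN_APPROX_NONE)[0],key=cv2.contourArea).reshape(-1,2)
    w=plane(c,ct,z)[:,:2].astype(np.float32); return cv2.minAreaRect(w),w
gray=g.mean(2)
print('gray pan',gray[185,353],'flange',gray[162,345], 'lid',gray[230,415],'bench',gray[250,470])
pan=biggest(gray<75,(325,155,385,215)); print('pan',rect(pan,c,80)[0],pan.sum())
sat=g.max(2)-g.min(2)
lid=biggest(((gray>110)&(sat<40))|((gray<60)),(395,205,448,268)); print('lid',rect(lid,c,11)[0],lid.sum())
hd=biggest((gray>130)&(sat<60),(190,140,220,180)); print('head',rect(hd,c,38)[0],hd.sum())
Q=P.reshape(-1,3)
k=(abs(Q[:,0]-480)<110)&(abs(Q[:,1]-360)<110)&(Q[:,2]>55)&(Q[:,2]<170)
q=Q[k]; print('handle',len(q)); 
S=cloud(s).reshape(-1,3); k=(abs(S[:,0]-480)<110)&(abs(S[:,1]-360)<110)&(S[:,2]>60)&(S[:,2]<170); q2=S[k]
for q in (q,q2):
    m=q.mean(0); d=np.linalg.svd(q-m)[2][0]; d*=np.sign(d[2]); print(len(q),m.round(1),d.round(3),'tilt',np.degrees(np.arccos(d[2])),'az',np.degrees(np.arctan2(d[1],d[0])))
cap=((gray>150)&(sat<45)).astype(np.uint8)
n,l,st,ce=cv2.connectedComponentsWithStats(cap[140:205,280:345])
for i in range(1,n):
    if st[i,4]>15: print('cap',st[i,4],plane(c,[ce[i]+[280,140]],95).round(1))
cv2.imwrite('pics/mask.png',np.dstack([pan,lid,hd])*255)
E
python3 m.py
```

```text
gray pan 64.66666666666667 flange 207.0 lid 186.33333333333334 bench 140.33333333333334
pan ((583.2470092773438, -85.211181640625), (108.6099624633789, 76.89628601074219), 3.755707025527954) 878
lid ((527.1301879882812, -333.16314697265625), (198.59756469726562, 152.13560485839844), 18.958805084228516) 2354
head ((508.1193542480469, 380.3250732421875), (131.37701416015625, 91.62062072753906), 24.961320877075195) 750
handle 104
104 [453.2 327.4 118.1] [-0.491 -0.384  0.782] tilt 38.53729568028077 az -141.98246038020406
339 [459.6 339.8 103.8] [-0.423 -0.399  0.814] tilt 35.55408322096891 az -136.69986422931734
cap 2747 [[570.5  45.   95. ]]
cap 98 [[683.1 -11.4  95. ]]
```

```bash
cat > m2.py <<'E'
exec(open('m.py').read().split("gray=g.mean(2)")[0]); gray=g.mean(2)
def px(m,c,z,lab,n=1):
    cs=sorted(cv2.findContours(m,cv2.RETR_EXTERNAL,cv2.CHAIN_APPROX_NONE)[0],key=cv2.contourArea)[-n:]
    for ct in cs:
        w=plane(c,ct.reshape(-1,2),z)[:,:2].astype(np.float32); r=cv2.minAreaRect(w); M=cv2.moments(ct)
        print(lab,np.round(r[0],1),np.round(r[1],1),round(r[2],1),'ctr',plane(c,[[M['m10']/M['m00'],M['m01']/M['m00']]],z)[0,:2].round(1),cv2.contourArea(ct))
def box(m,b):
    o=np.zeros((400,640),np.uint8); o[b[1]:b[3],b[0]:b[2]]=m[b[1]:b[3],b[0]:b[2]]; return o
px(box(gray<75,(325,155,385,215)),c,80,'pan')
px(box((gray<90),(325,155,385,215)),c,80,'pan90')
for t in (160,170): px(box((gray>t),(395,205,450,268)),c,11,'lid%d'%t)
for t in (165,180): px(box((gray>t),(190,140,220,180)),c,38,'head%d'%t)
px(box(gray<70,(395,220,450,255)),c,44,'bar')
for t in (190,200): px(box(gray>t,(283,145,332,192)),c,95,'cap%d'%t,6)
E
python3 m2.py
python3 - <<'E'
exec(open('m2.py').read().split("px(box(gray<75")[0])
s_=dict(np.load('side0.npz')); gs=s_['frame'].astype(int).mean(2)
for t in (150,165,180): px(box(gs>t,(240,280,295,315)),s_,38,'headS%d'%t)
E
```

```text
pan [583.2 -85.2] [108.6  76.9] 3.8 ctr [582.7 -85.4] 823.0
pan90 [583.  -84.9] [110.8  78.6] 3.3 ctr [582.4 -85.2] 856.0
lid160 [ 527.2 -345. ] [133.7  91.9] 6.6 ctr [ 524.7 -345.2] 1019.5
lid170 [ 527.4 -346.2] [133.5  88.3] 6.6 ctr [ 525.2 -345.7] 914.5
head165 [517.  387.4] [60.9 30.6] 42.2 ctr [517.9 388.1] 142.0
head180 [517.1 387.4] [56.4 28.6] 42.2 ctr [518.2 389.1] 115.5
bar [ 524.9 -344. ] [14.9 66.6] 6.1 ctr [ 525.7 -344.6] 71.5
cap190 [613.   87.2] [10.2  2.9] 39.4 ctr [610.3  85.1] 0.5
cap190 [611.6  16.8] [25.6 21.1] 21.3 ctr [610.9  16.5] 45.0
cap190 [589.7  70.9] [23.3 34.2] 14.6 ctr [591.5  68.3] 47.5
cap190 [556.   54.4] [25.3 23.9] 21.9 ctr [555.7  53.3] 48.5
cap190 [546.4   5.6] [24.1 23.6] 65.2 ctr [546.3   5. ] 51.0
cap190 [602.6 116.1] [44.2 37.2] 65.2 ctr [596.4 110.3] 75.0
cap200 [590.4  66.7] [22.5 21.1] 21.9 ctr [592.   66.6] 38.0
cap200 [610.1  16.2] [22.4 21.1] 21.3 ctr [610.5  16.1] 40.5
cap200 [554.5  53.8] [22.1 24. ] 21.3 ctr [555.1  52.7] 43.0
cap200 [546.4   5.6] [21.8 23.8] 21.3 ctr [545.8   5.3] 44.0
cap200 [593.1 108.6] [25.8 24.2] 22.6 ctr [593.  109.9] 44.5
headS150 [508.3 390.1] [144.8 126.3] 20.5 ctr [505.1 394.8] 1730.5
headS165 [511.7 391.3] [132.2 126.3] 20.5 ctr [525.1 394.8] 973.5
headS180 [501.2 385.8] [109.1  59.1] 60.0 ctr [506.6 390. ] 367.0
```

Request:
move_arm --pt "0.0 -0.0 -0.05 0" --pt "0.034 -0.035 -0.07 0" --pt "0.068 -0.07 -0.09 0" --pt "0.102 -0.105 -0.11 0" --pt "0.136 -0.14 -0.13 0" --pt "0.17 -0.175 -0.13 0.05" --pt "0.204 -0.21 -0.13 -0.05" --pt "0.238 -0.245 -0.13 -0.15" --pt "0.272 -0.28 -0.13 -0.25" --pt "0.306 -0.315 -0.13 -0.35" --pt "0.34 -0.35 -0.13 -0.46" --pt "0.36 -0.4 -0.13 -0.46" --jaw 0.06

```text
clock: 1.4
eef_pos: [387.0, -52.5, 299.8]
eef_rot: [-3.141, 0.0, 0.736]
wrist_force: [0.6, -0.3, 0.7]
finger_gap: 59.9
finger_force: 0.0
```

Request:
move_arm --pt "0.037 -0.03 0 0" --pt "0.074 -0.06 0 0" --pt "0.111 -0.09 0 0" --pt "0.148 -0.12 0 0" --pt "0.185 -0.15 0 0" --pt "0.222 -0.18 0 0" --pt "0.26 -0.21 0 0" --pt "0.295 -0.24 0 0" --pt "0.295 -0.24 0 0"

```text
clock: 2.3
eef_pos: [444.7, 325.1, 298.3]
eef_rot: [-3.141, 0.003, 0.736]
wrist_force: [-0.6, -0.8, -0.0]
finger_gap: 59.8
finger_force: 0.0
```

Request:
move_arm --pt "0.05 0 0 0" --pt "0.1 0 0 0" --pt "0.15 0 0 0" --pt "0.2 0 0 0" --pt "0.25 0 0 0" --pt "0.3 0 0 0" --pt "0.35 0 0 0" --pt "0.4 0 0 0" --pt "0.45 0 0 0" --pt "0.5 0 0 0"

```text
clock: 3.3
eef_pos: [633.7, 501.2, 246.1]
eef_rot: [3.139, -0.036, 0.732]
wrist_force: [0.6, 0.4, -0.5]
finger_gap: 60.1
finger_force: 0.0
```

```bash
python3 -c "
from cell import manip
s=manip.read_state();print(s['joints'].round(3),s['eef_pos'].round(1),s['eef_rot'].round(3))"
```

```text
[0.623 1.009 0.236 0.002 1.861 1.463] [633.7 501.2 246.1] [ 3.139 -0.036  0.732]
```

Request:
move_arm --pt "0.05 0 -0.05 0" --pt "0.1 0 -0.1 0" --pt "0.15 0 -0.15 0" --pt "0.2 0 -0.2 0" --pt "0.25 0 -0.25 0" --pt "0.3 0 -0.3 0"

```text
clock: 3.9
eef_pos: [610.7, 493.4, 314.9]
eef_rot: [3.138, -0.066, 0.732]
wrist_force: [0.3, -0.2, -0.4]
finger_gap: 60.1
finger_force: 0.0
```

```bash
python3 -c "
from cell import manip
s=manip.read_state();print(s['joints'].round(3),s['eef_pos'].round(1),s['eef_rot'].round(3))"
```

```text
[0.632 0.922 0.235 0.003 1.919 1.472] [610.7 493.4 314.9] [ 3.138 -0.066  0.732]
```

Request:
move_arm --pt "0.6 0 0 0" --pt "0.6 0 0 0" --pt "0.6 0 0 0" --pt "0.6 0 0 0" --pt "0.6 0 0 0" --pt "0.6 0 0 0"

```text
clock: 4.5
eef_pos: [639.6, 531.2, 236.6]
eef_rot: [3.137, -0.098, 0.732]
wrist_force: [0.3, 0.2, -0.1]
finger_gap: 60.0
finger_force: 0.0
```

Request:
move_arm --pt "0.0 0 -0.6 0" --pt "0 0 -0.6 0" --pt "0 0 -0.6 0" --pt "0 0 -0.6 0" --pt "0 0 -0.6 0" --pt "0 0 -0.6 0"

```text
clock: 5.1
eef_pos: [545.3, 453.1, 459.0]
eef_rot: [3.136, -0.122, 0.732]
wrist_force: [1.5, 0.1, 1.0]
finger_gap: 60.2
finger_force: 0.0
```

```bash
python3 -c "
from cell import manip
s=manip.read_state();print(s['joints'].round(3),s['eef_pos'].round(1),s['eef_rot'].round(3))"
```

```text
[0.639 0.724 0.235 0.006 2.061 1.481] [545.3 453.1 459. ] [ 3.136 -0.122  0.732]
```

Request:
move_arm --pt "0.3 0 0 0"

```text
clock: 5.2
eef_pos: [558.8, 466.6, 448.1]
eef_rot: [3.134, -0.153, 0.732]
wrist_force: [0.8, 0.6, 0.6]
finger_gap: 60.0
finger_force: 0.0
```

Request:
move_arm --pt "0.3 0 -0.1 0"

```text
clock: 5.3
eef_pos: [569.1, 477.3, 435.9]
eef_rot: [3.134, -0.17, 0.732]
wrist_force: [0.6, 0.3, -0.5]
finger_gap: 60.0
finger_force: 0.0
```

Request:
move_arm --pt "0.3 0 -0.2 0"

```text
clock: 5.4
eef_pos: [570.8, 480.7, 442.6]
eef_rot: [3.133, -0.195, 0.733]
wrist_force: [0.4, 1.1, -0.5]
finger_gap: 59.9
finger_force: 0.0
```

Request:
move_arm --pt "0.3 0 -0.3 0"

```text
clock: 5.5
eef_pos: [567.0, 479.0, 460.7]
eef_rot: [3.132, -0.223, 0.733]
wrist_force: [0.7, 0.9, 0.3]
finger_gap: 60.0
finger_force: 0.0
```

Request:
move_arm --pt "0.3 0 -0.2 0"

```text
clock: 5.6
eef_pos: [567.1, 480.7, 473.7]
eef_rot: [3.131, -0.256, 0.733]
wrist_force: [-0.6, 0.1, 0.7]
finger_gap: 60.1
finger_force: 0.0
```

Request:
move_arm --pt "0.3 0 -0.2 0"

```text
clock: 5.7
eef_pos: [568.1, 483.1, 483.0]
eef_rot: [3.13, -0.283, 0.734]
wrist_force: [0.3, -0.2, -0.1]
finger_gap: 60.1
finger_force: 0.0
```

Request:
move_arm --pt "0.3 0 -0.2 0"

```text
clock: 5.8
eef_pos: [568.4, 484.9, 492.8]
eef_rot: [3.129, -0.31, 0.734]
wrist_force: [0.2, -0.3, -0.4]
finger_gap: 59.8
finger_force: 0.0
```

Request:
move_arm --pt "0.3 0 -0.2 0"

```text
clock: 5.9
eef_pos: [568.3, 486.2, 503.4]
eef_rot: [3.129, -0.337, 0.734]
wrist_force: [0.6, -0.4, 0.4]
finger_gap: 60.2
finger_force: 0.0
```

Request:
move_arm --pt "0.3 0 -0.2 0"

```text
clock: 6.0
eef_pos: [567.7, 487.1, 514.9]
eef_rot: [3.128, -0.364, 0.735]
wrist_force: [0.0, -0.2, 0.2]
finger_gap: 59.8
finger_force: 0.0
```

Request:
move_arm --pt "0.3 0 -0.2 0"

```text
clock: 6.1
eef_pos: [566.6, 487.5, 527.2]
eef_rot: [3.127, -0.392, 0.735]
wrist_force: [0.9, -0.0, 0.9]
finger_gap: 59.7
finger_force: 0.0
```

Request:
move_arm --pt "0.3 0 -0.2 0"

```text
clock: 6.2
eef_pos: [565.0, 487.4, 540.0]
eef_rot: [3.126, -0.419, 0.736]
wrist_force: [-0.0, 0.6, 0.5]
finger_gap: 60.3
finger_force: 0.0
```

Request:
move_arm --pt "0.3 0 -0.2 0"

```text
clock: 6.3
eef_pos: [563.1, 487.0, 553.3]
eef_rot: [3.125, -0.447, 0.736]
wrist_force: [0.3, 0.3, -0.5]
finger_gap: 60.0
finger_force: 0.0
```

Request:
move_arm --pt "0.3 0 -0.1 0"

```text
clock: 6.4
eef_pos: [567.2, 491.9, 559.9]
eef_rot: [3.125, -0.478, 0.737]
wrist_force: [-1.0, 0.3, -0.3]
finger_gap: 59.8
finger_force: 0.0
```

Request:
move_arm --pt "0.3 0 -0.1 0"

```text
clock: 6.5
eef_pos: [572.0, 497.2, 563.6]
eef_rot: [3.124, -0.505, 0.737]
wrist_force: [0.1, -0.6, -1.1]
finger_gap: 60.0
finger_force: 0.0
```

Request:
move_arm --pt "0.3 0 -0.1 0"

```text
clock: 6.6
eef_pos: [575.6, 501.4, 569.7]
eef_rot: [3.123, -0.532, 0.738]
wrist_force: [-0.4, 0.3, -1.0]
finger_gap: 60.4
finger_force: 0.0
```

Request:
move_arm --pt "0.3 0 -0.1 0"

```text
clock: 6.7
eef_pos: [578.2, 504.7, 577.8]
eef_rot: [3.122, -0.562, 0.738]
wrist_force: [-0.2, 0.2, -0.2]
finger_gap: 59.7
finger_force: 0.0
```

Request:
move_arm --pt "0.3 0 -0.1 0"

```text
clock: 6.8
eef_pos: [580.1, 507.5, 587.0]
eef_rot: [3.121, -0.591, 0.739]
wrist_force: [0.6, -0.2, -0.1]
finger_gap: 60.0
finger_force: 0.0
```

Request:
move_arm --pt "0.3 0 -0.1 0"

```text
clock: 6.9
eef_pos: [581.3, 509.6, 597.1]
eef_rot: [3.121, -0.621, 0.74]
wrist_force: [0.5, -0.5, -0.0]
finger_gap: 60.1
finger_force: 0.0
```

```bash
cat >> h.py <<'E'
def go(pos,grasp=False):
    """shift in tool axes (m) from now to TCP target pos (mm)"""
    s=manip.read_state(); Rt=R.from_euler('xyz',s['eef_rot']).as_matrix(); p=np.array(pos,float)
    if grasp: p=p+Rt[:,2]*manip.grasp_offset
    print(s['clock'],s['eef_pos'].round(1),s['eef_rot'].round(3),'->',((p-s['eef_pos'])@Rt/1000).round(4),'goal',p.round(1)); return Rt
E
python3 - <<'E'
from h import *
g=np.array([445.6,322.8,115.]); Rt=go(g,True); print('tool z',Rt[:,2].round(3)); go(g-100*Rt[:,2],True)
print(manip.read_state()['joints'].round(3))
E
```

```text
6.9 [581.3 509.6 597.1] [ 3.121 -0.621  0.74 ] -> [-0.4644  0.041   0.2802] goal [453.9 329.9  99.7]
tool z [ 0.444  0.377 -0.813]
6.9 [581.3 509.6 597.1] [ 3.121 -0.621  0.74 ] -> [-0.4644  0.041   0.1802] goal [409.6 292.2 181. ]
[0.663 0.592 0.236 0.024 1.693 1.511]
```

Request:
move_arm --pt "-0.046 0.004 0.018 0" --pt "-0.092 0.008 0.036 0" --pt "-0.138 0.012 0.054 0" --pt "-0.184 0.016 0.072 0" --pt "-0.23 0.02 0.09 0" --pt "-0.276 0.024 0.108 0" --pt "-0.322 0.028 0.126 0" --pt "-0.368 0.032 0.144 0" --pt "-0.414 0.036 0.162 0" --pt "-0.464 0.041 0.18 0" --pt "-0.464 0.041 0.18 0" --pt "-0.464 0.041 0.18 0"

```text
clock: 8.1
eef_pos: [408.1, 290.6, 180.7]
eef_rot: [3.119, -0.621, 0.74]
wrist_force: [0.8, 0.0, -0.6]
finger_gap: 60.0
finger_force: 0.0
```

Run:
```python
from h import *
g=np.array([445.6,322.8,115.]); Rt=go(g,True)
c=cam('wrist'); cv2.imwrite('pics/w1.png',c['frame']); print(manip.read_state()['joints'].round(3))
```

```text
8.1 [408.1 290.6 180.7] [ 3.119 -0.621  0.74 ] -> [ 0.002  -0.0003  0.101 ] goal [454.  329.9  99.7]
[ 0.457 -0.18   2.16   0.259  0.582  1.121]
```

View pics/w1.png

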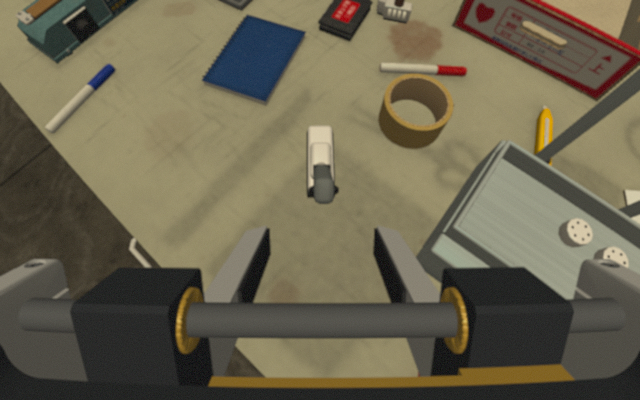

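The wrist view shows the pusher head at (320,145) and its handle end at (323,190), centred between the finger tips (midpoint column 322). I can descend along the tool axis.

Request:
move_arm --pt "0.001 0 0.03 0" --pt "0.002 0 0.06 0" --pt "0.002 0 0.085 0" --pt "0.002 0 0.101 0" --pt "0.002 0 0.101 0"

```text
clock: 8.65
eef_pos: [454.8, 330.8, 99.1]
eef_rot: [3.121, -0.617, 0.74]
wrist_force: [-0.6, 0.4, 0.2]
finger_gap: 60.3
finger_force: 0.0
```

Request:
move_arm --pt "0 0 0 0" --pt "0 0 0 0" --pt "0 0 0 0" --pt "0 0 0 0" --pt "0 0 0 0" --pt "0 0 0 0" --jaw 0.0 --squeeze 40

```text
clock: 9.25
eef_pos: [454.8, 330.5, 100.6]
eef_rot: [3.121, -0.619, 0.74]
wrist_force: [-1.5, -2.2, 2.9]
finger_gap: 17.5
finger_force: 40.0
```

Run:
```python
from h import *
go([0,0,0])
c=cam('side'); cv2.imwrite('pics/s1.png',cv2.resize(c['frame'][180:360,190:400],None,fx=3,fy=3,interpolation=cv2.INTER_CUBIC))
```

```text
9.25 [454.8 330.5 100.6] [ 3.121 -0.619  0.74 ] -> [-0.5134 -0.0573 -0.2435] goal [0. 0. 0.]
```

View pics/s1.png

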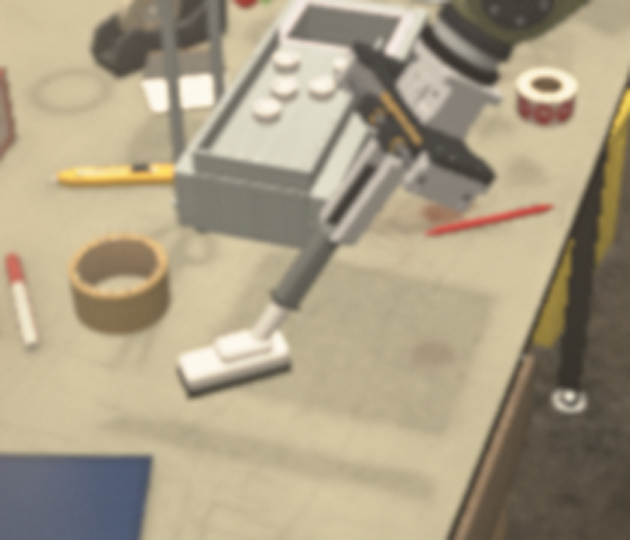

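The pusher is gripped upright (opening 17.5). The station, tape roll and capsules look undisturbed, with the head at (235,360) in the crop.

```bash
cat >> h.py <<'E'
R0=R.from_euler('xyz',[3.121,-.619,.74]).as_matrix()   # tool when pusher stood upright
y0=R0[:,1]; PSI=np.arctan2(y0[0],-y0[1])             # tool y ~ -own y -> own yaw
def lean(ys):
    s=manip.read_state(); Rt=R.from_euler('xyz',s['eef_rot']).as_matrix()
    G=R.from_euler('z',ys-PSI).as_matrix()@R0
    z,g=Rt[:,2],G[:,2]; a=np.cross(z,g); n=np.cross(a,[0,0,1])
    ang=np.arctan2(np.linalg.norm(a),z@g)
    x=R.align_vectors([g],[z])[0].as_matrix()@Rt; E=x.T@G
    q=s['eef_pos']; print('pos',q.round(0),'az',np.degrees(np.arctan2(q[1],q[0])).round(1),'lean err',ang.round(3),'push az',np.degrees(np.arctan2(n[1],n[0])).round(1),'turn then',np.arctan2(E[1,0],E[0,0]).round(3),'j',s['joints'].round(2))
    return Rt,G
E
python3 - <<'E'
from h import *
print('PSI',PSI); Rt,G=lean(.063); print(R.from_matrix(G).as_euler('xyz').round(3))
go([455,330,420]); go([340,0,480]); go([230,-480,520])
E
```

```text
PSI 0.7280505896839572
pos [455. 331. 101.] az 36.0 lean err 0.381 push az 111.3 turn then 0.548 j [0.5  0.1  2.09 0.34 0.36 1.05]
[ 3.121 -0.619  0.075]
9.3 [454.8 330.5 100.6] [ 3.121 -0.619  0.74 ] -> [ 0.1852  0.006  -0.2601] goal [455. 330. 420.]
9.3 [454.8 330.5 100.6] [ 3.121 -0.619  0.74 ] -> [-0.0304  0.177  -0.4838] goal [340.   0. 480.]
9.3 [454.8 330.5 100.6] [ 3.121 -0.619  0.74 ] -> [-0.3368  0.4629 -0.7454] goal [ 230. -480.  520.]
```

Request:
move_arm --pt "0.015 0 -0.02 0" --pt "0.04 0.001 -0.057 0" --pt "0.07 0.002 -0.095 0" --pt "0.1 0.003 -0.135 0" --pt "0.13 0.004 -0.175 0" --pt "0.16 0.005 -0.215 0" --pt "0.185 0.006 -0.26 0" --pt "0.16 0.026 -0.29 0" --pt "0.135 0.046 -0.315 0" --pt "0.108 0.066 -0.34 0" --pt "0.08 0.086 -0.37 0" --pt "0.053 0.106 -0.395 0"

```text
clock: 10.5
eef_pos: [380.9, 131.3, 454.9]
eef_rot: [3.12, -0.619, 0.742]
wrist_force: [0.6, -0.2, -2.6]
finger_gap: 17.4
finger_force: 40.0
```

```bash
sed -i 's/n=np.cross(a,\[0,0,1\])/n=np.cross([0,0,1],a)/' h.py
python3 - <<'E'
from h import *
lean(.063); go([340,0,480]); go([230,-480,520]); print(manip.read_state()['finger_gap'])
E
```

```text
pos [381. 131. 455.] az 19.0 lean err 0.381 push az -68.7 turn then 0.55 j [-0.08 -0.47  1.72  0.43  1.44  0.8 ]
10.5 [380.9 131.3 454.9] [ 3.12  -0.619  0.742] -> [-0.0822  0.0711 -0.0879] goal [340.   0. 480.]
10.5 [380.9 131.3 454.9] [ 3.12  -0.619  0.742] -> [-0.3892  0.3564 -0.3495] goal [ 230. -480.  520.]
17.396468552942157
```

Request:
move_arm --pt "-0.018 0.038 -0.025 0" --pt "-0.035 0.075 -0.05 0" --pt "-0.053 0.112 -0.075 0" --pt "-0.07 0.15 -0.1 0" --pt "-0.088 0.187 -0.125 0" --pt "-0.11 0.22 -0.15 0" --pt "-0.145 0.238 -0.175 0" --pt "-0.18 0.255 -0.2 0" --pt "-0.215 0.272 -0.225 0" --pt "-0.25 0.29 -0.25 0" --pt "-0.285 0.306 -0.275 0" --pt "-0.32 0.324 -0.3 0"

```text
clock: 11.7
eef_pos: [271.2, -399.7, 518.6]
eef_rot: [3.121, -0.619, 0.739]
wrist_force: [0.9, -0.6, -1.1]
finger_gap: 17.1
finger_force: 40.0
```

Run:
```python
from h import *
lean(.063)
go([270,-650,600]); print(manip.read_state()['finger_gap'])
```

```text
pos [ 271. -400.  519.] az -55.8 lean err 0.381 push az -68.6 turn then 0.547 j [-1.38  0.24  0.93  0.67  2.19 -0.21]
11.7 [ 271.2 -399.7  518.6] [ 3.121 -0.619  0.739] -> [-0.0908  0.1876 -0.1608] goal [ 270. -650.  600.]
17.130674529712465
```

Request:
move_arm --pt "0.02 0.083 0.04 0" --pt "0.03 0.12 0.05 0" --pt "0.02 0.16 0.04 0" --pt "0.01 0.2 0.03 0" --pt "0 0.25 0.015 0" --pt "-0.015 0.309 -0.004 0"

```text
clock: 12.3
eef_pos: [423.4, -533.5, 467.2]
eef_rot: [3.117, -0.629, 0.727]
wrist_force: [0.3, -0.9, -4.0]
finger_gap: 17.3
finger_force: 40.0
```

Run:
```python
from h import *
Rt,G=lean(.063)
print((np.array([.363,-.932,0])@Rt).round(3),(np.array([.28,-.72,.6])@Rt).round(3))
```

```text
pos [ 423. -534.  467.] az -51.6 lean err 0.373 push az -71.0 turn then 0.535 j [-1.21  0.79  0.24  0.75  2.18  0.07]
[-0.282  0.942 -0.182] [ 0.135  0.74  -0.626]
```

Request:
move_arm --pt "-0.03 0.28 -0.1 0"

```text
clock: 12.4
eef_pos: [430.0, -546.7, 462.0]
eef_rot: [3.076, -0.627, 0.738]
wrist_force: [0.4, 1.3, -2.1]
finger_gap: 17.5
finger_force: 40.0
```

Request:
move_arm --pt "-0.03 0.28 -0.1 0"

```text
clock: 12.5
eef_pos: [436.0, -559.4, 454.8]
eef_rot: [3.044, -0.628, 0.742]
wrist_force: [0.5, -1.8, -2.0]
finger_gap: 17.3
finger_force: 40.0
```

Request:
move_arm --pt "-0.03 0.28 -0.1 0"

```text
clock: 12.6
eef_pos: [441.1, -572.0, 446.6]
eef_rot: [3.018, -0.631, 0.742]
wrist_force: [-0.5, 0.1, -2.4]
finger_gap: 17.6
finger_force: 40.0
```

Request:
move_arm --pt "-0.03 0.28 -0.1 0"

```text
clock: 12.7
eef_pos: [445.4, -584.3, 439.2]
eef_rot: [2.992, -0.633, 0.743]
wrist_force: [0.6, 0.1, -1.9]
finger_gap: 17.1
finger_force: 40.0
```

Run:
```python
from h import *
Rt,G=lean(.063)
print((np.array([.363,-.932,0])@Rt).round(3),(np.array([.28,-.72,.6])@Rt).round(3))
```

```text
pos [ 445. -584.  439.] az -52.7 lean err 0.269 push az -82.3 turn then 0.539 j [-1.22  0.84  0.23  0.74  2.05  0.01]
[-0.293  0.954 -0.073] [ 0.129  0.809 -0.535]
```

Run:
```python
from h import *
Rt,G=lean(.063)
for az,u in ((-100,.2),(-120,.2),(-140,.2)):
  a=np.radians(az); print(az,(np.array([np.cos(a),np.sin(a),u])*.3@Rt).round(3))
```

```text
pos [ 445. -584.  439.] az -52.7 lean err 0.269 push az -82.3 turn then 0.539 j [-1.22  0.84  0.23  0.74  2.05  0.01]
-100 [-0.156  0.209 -0.16 ]
-120 [-0.195  0.121 -0.202]
-140 [-0.206  0.021 -0.225]
```

Request:
move_arm --pt "-0.034 0.01 -0.035 0" --pt "-0.068 0.02 -0.07 0" --pt "-0.1 0.03 -0.11 0" --pt "-0.13 0.06 -0.15 0"

```text
clock: 13.1
eef_pos: [331.4, -635.5, 430.8]
eef_rot: [2.965, -0.632, 0.741]
wrist_force: [-0.2, -0.1, -2.9]
finger_gap: 17.3
finger_force: 40.0
```

Request:
move_arm --pt "-0.15 0.21 -0.15 0"

```text
clock: 13.2
eef_pos: [318.5, -651.2, 421.6]
eef_rot: [2.941, -0.63, 0.743]
wrist_force: [0.2, -0.7, -2.5]
finger_gap: 17.2
finger_force: 40.0
```

Request:
move_arm --pt "-0.12 0.23 -0.15 0"

```text
clock: 13.3
eef_pos: [309.0, -665.7, 413.1]
eef_rot: [2.918, -0.629, 0.74]
wrist_force: [0.2, -1.1, -2.8]
finger_gap: 17.4
finger_force: 40.0
```

Run:
```python
from h import *
Rt,G=lean(.063)
for az,u in ((-80,.2),(-90,.2),(-100,.2)):
  a=np.radians(az); print(az,(np.array([np.cos(a),np.sin(a),u])*.3@Rt).round(3))
```

```text
pos [ 309. -666.  413.] az -65.1 lean err 0.203 push az -93.3 turn then 0.534 j [-1.44  0.88  0.24  0.75  2.07 -0.18]
-80 [-0.095  0.279 -0.083]
-90 [-0.128  0.253 -0.114]
-100 [-0.157  0.22  -0.143]
```

Request:
move_arm --pt "-0.034 -0.005 -0.038 0" --pt "-0.068 -0.01 -0.075 0" --pt "-0.1 -0.015 -0.115 0" --pt "-0.134 -0.01 -0.155 0" --pt "-0.165 0.02 -0.195 0"

```text
clock: 13.8
eef_pos: [150.0, -687.8, 408.2]
eef_rot: [2.894, -0.623, 0.738]
wrist_force: [-0.1, 0.3, -2.5]
finger_gap: 17.3
finger_force: 40.0
```

Run:
```python
from h import *
Rt,G=lean(.063)
for az,u in ((-90,.3),(-100,.3),(-110,.3)):
  a=np.radians(az); print(az,(np.array([np.cos(a),np.sin(a),u])*.3@Rt).round(3))
```

```text
pos [ 150. -688.  408.] az -77.7 lean err 0.178 push az -97.2 turn then 0.532 j [-1.66  0.88  0.24  0.75  2.17 -0.35]
-90 [-0.111  0.262 -0.131]
-100 [-0.14  0.23 -0.16]
-110 [-0.163  0.191 -0.187]
```

Request:
move_arm --pt "-0.14 0.23 -0.16 0"

```text
clock: 13.9
eef_pos: [144.9, -698.6, 401.7]
eef_rot: [2.87, -0.616, 0.736]
wrist_force: [0.2, 0.1, -2.4]
finger_gap: 16.9
finger_force: 40.0
```

Request:
move_arm --pt "-0.15 0.21 -0.18 0"

```text
clock: 14.0
eef_pos: [136.1, -708.2, 395.8]
eef_rot: [2.848, -0.61, 0.735]
wrist_force: [0.2, 1.3, -1.8]
finger_gap: 17.4
finger_force: 40.0
```

Request:
move_arm --pt "-0.15 0.21 -0.18 0"

```text
clock: 14.1
eef_pos: [124.7, -716.8, 392.1]
eef_rot: [2.826, -0.603, 0.732]
wrist_force: [0.5, 0.4, -1.9]
finger_gap: 17.7
finger_force: 40.0
```

Request:
move_arm --pt "-0.15 0.21 -0.2 0"

```text
clock: 14.2
eef_pos: [111.9, -723.8, 391.0]
eef_rot: [2.804, -0.596, 0.728]
wrist_force: [0.5, 0.3, -2.9]
finger_gap: 17.6
finger_force: 40.0
```

Run:
```python
from h import *
Rt,G=lean(.063)
for az,u in ((-100,.3),(-110,.3),(-120,.3)):
  a=np.radians(az); print(az,(np.array([np.cos(a),np.sin(a),u])*.3@Rt).round(3))
```

```text
pos [ 112. -724.  391.] az -81.2 lean err 0.095 push az -125.8 turn then 0.529 j [-1.72  0.91  0.24  0.76  2.1  -0.41]
-100 [-0.144  0.244 -0.133]
-110 [-0.168  0.208 -0.163]
-120 [-0.185  0.166 -0.19 ]
```

Request:
move_arm --pt "-0.033 -0.01 -0.037 0" --pt "-0.066 -0.02 -0.074 0" --pt "-0.1 -0.03 -0.112 0" --pt "-0.134 -0.04 -0.15 0" --pt "-0.168 -0.055 -0.185 0" --pt "-0.2 -0.075 -0.22 0"

```text
clock: 14.8
eef_pos: [-78.1, -695.3, 374.9]
eef_rot: [2.786, -0.584, 0.723]
wrist_force: [-0.5, -0.1, -1.3]
finger_gap: 17.0
finger_force: 40.0
```

Run:
```python
from h import *
Rt,G=lean(.063)
for az,u in ((-110,.3),(-120,.3),(-130,.3)):
  a=np.radians(az); print(az,(np.array([np.cos(a),np.sin(a),u])*.3@Rt).round(3))
```

```text
pos [ -78. -695.  375.] az -96.4 lean err 0.076 push az -135.8 turn then 0.529 j [-1.97  0.93  0.24  0.73  2.21 -0.63]
-110 [-0.17   0.211 -0.157]
-120 [-0.188  0.17  -0.184]
-130 [-0.198  0.125 -0.208]
```

Request:
move_arm --pt "-0.034 0.005 -0.036 0" --pt "-0.068 0.01 -0.072 0" --pt "-0.1 0.02 -0.1 0" --pt "-0.13 0.04 -0.14 0"

```text
clock: 15.2
eef_pos: [-142.0, -685.6, 356.9]
eef_rot: [2.769, -0.57, 0.716]
wrist_force: [-0.1, 0.3, -1.5]
finger_gap: 17.3
finger_force: 40.0
```

Request:
move_arm --pt "-0.2 0.12 -0.21 0"

```text
clock: 15.3
eef_pos: [-155.7, -687.8, 353.7]
eef_rot: [2.752, -0.555, 0.712]
wrist_force: [1.1, -0.9, -2.1]
finger_gap: 17.3
finger_force: 40.0
```

Run:
```python
from h import *
Rt,G=lean(.063); print((Rt[:,2]-G[:,2]).round(3))
for az,u in ((-120,.3),(-130,.3),(-140,.3)):
  a=np.radians(az); print(az,(np.array([np.cos(a),np.sin(a),u])*.3@Rt).round(3))
```

```text
pos [-156. -688.  354.] az -102.8 lean err 0.048 push az -170.7 turn then 0.529 j [-2.08  0.96  0.24  0.71  2.21 -0.74]
[0.037 0.009 0.028]
-120 [-0.193  0.177 -0.172]
-130 [-0.204  0.133 -0.197]
-140 [-0.207  0.085 -0.219]
```

```bash
cat >> h.py <<'E'
def pusher(Rt=None,p=None):
    s=manip.read_state()
    if Rt is None: Rt=R.from_euler('xyz',s['eef_rot']).as_matrix(); p=s['eef_pos']
    A=R0.T@R.from_euler('z',PSI).as_matrix(); Rp=Rt@A
    off=R.from_euler('z',-PSI).as_matrix()@np.array([454.8-505,330.5-376,100.6]); off[1]=0
    return Rp, p-Rp@off
E
python3 - <<'E'
from h import *
for p in ([250,-520,530],[450,-100,530],[460,310,530]): go(p)
exec(open('m2.py').read().split("px(box(gray<75")[0].replace('from h import *',''))
Q=P.reshape(-1,3); k=(Q[:,2]>70)&(Q[:,2]<112)&(abs(Q[:,0]-576)<130)&(abs(Q[:,1]-25)<230)
print(cv2.minAreaRect(Q[k][:,:2].astype(np.float32)),k.sum())
k=(Q[:,2]>74)&(Q[:,2]<86)&(abs(Q[:,0]-576)<130)&(abs(Q[:,1]-25)<230)
H=np.histogram(Q[k][:,1],20); print(H[0],H[1][[0,-1]])
# front outer edge: fit min x per y-bin
b=[(y,np.percentile(Q[k2][:,0],3)) for y in range(-140,200,20) if (k2:=((Q[:,2]>70)&(Q[:,2]<112)&(abs(Q[:,1]-y)<10)&(abs(Q[:,0]-576)<130))).sum()>10]
b=np.array(b); print(np.polyfit(b[:,0],b[:,1],1)); print(b.round(0).tolist())
E
```

```text
15.3 [-155.7 -687.8  353.7] [ 2.752 -0.555  0.712] -> [0.4471 0.1011 0.1171] goal [ 250. -520.  530.]
15.3 [-155.7 -687.8  353.7] [ 2.752 -0.555  0.712] -> [ 0.8089 -0.1573  0.2538] goal [ 450. -100.  530.]
15.3 [-155.7 -687.8  353.7] [ 2.752 -0.555  0.712] -> [ 1.0429 -0.4936  0.2729] goal [460. 310. 530.]
((580.0573120117188, 34.720245361328125), (177.9942626953125, 368.48687744140625), 3.734515428543091) 4280
[240 200  99  99  93 106 283 272 207 201 243 194 193 144 149 146 147 147
 138 138] [-153.76252796  213.71237336]
[-6.57122384e-02  4.96190865e+02]
[[-140.0, 507.0], [-120.0, 503.0], [-100.0, 502.0], [-80.0, 500.0], [-60.0, 499.0], [-40.0, 499.0], [-20.0, 499.0], [0.0, 497.0], [20.0, 496.0], [40.0, 495.0], [60.0, 495.0], [80.0, 490.0], [100.0, 489.0], [120.0, 488.0], [140.0, 486.0], [160.0, 486.0], [180.0, 484.0]]
```

Request:
move_arm --pt "0.04 0.01 0.01 0.0" --pt "0.085 0.02 0.02 0.05" --pt "0.13 0.03 0.03 0.1" --pt "0.175 0.04 0.045 0.17" --pt "0.22 0.05 0.055 0.24" --pt "0.265 0.06 0.07 0.31" --pt "0.31 0.07 0.08 0.38" --pt "0.355 0.08 0.09 0.45" --pt "0.4 0.09 0.105 0.5" --pt "0.447 0.1 0.117 0.529"

```text
clock: 16.3
eef_pos: [250.5, -518.6, 530.7]
eef_rot: [3.128, -0.667, 0.072]
wrist_force: [1.4, -0.4, -2.1]
finger_gap: 17.3
finger_force: 39.9
```

Run:
```python
from h import *
Rt,G=lean(.065); print((Rt[:,2]-G[:,2]).round(3)); Rp,o=pusher(); print(R.from_matrix(Rp).as_euler('xyz').round(3),o.round(0))
for p in ([450,-100,530],[460,310,530],[490,310,225]): go(p)
```

```text
pos [ 251. -519.  531.] az -64.2 lean err 0.048 push az -172.9 turn then -0.005 j [-1.52  0.24  0.92  0.71  1.89  0.24]
[0.038 0.006 0.028]
[ 0.006 -0.048  0.064] [ 323. -513.  433.]
16.3 [ 250.5 -518.6  530.7] [ 3.128 -0.667  0.072] -> [ 0.1796 -0.4051  0.1365] goal [ 450. -100.  530.]
16.3 [ 250.5 -518.6  530.7] [ 3.128 -0.667  0.072] -> [ 0.2106 -0.8136  0.1552] goal [460. 310. 530.]
16.3 [ 250.5 -518.6  530.7] [ 3.128 -0.667  0.072] -> [ 0.0455 -0.8151  0.4134] goal [490. 310. 225.]
```

Request:
move_arm --pt "0.019 -0.043 0.014 0" --pt "0.038 -0.086 0.028 0" --pt "0.057 -0.13 0.042 0" --pt "0.076 -0.172 0.057 0" --pt "0.095 -0.215 0.071 0" --pt "0.114 -0.258 0.085 0" --pt "0.134 -0.302 0.1 0" --pt "0.153 -0.346 0.115 0" --pt "0.18 -0.39 0.136 0" --pt "0.183 -0.436 0.138 0" --pt "0.187 -0.482 0.14 0" --pt "0.19 -0.53 0.143 0"

```text
clock: 17.5
eef_pos: [451.1, 7.4, 529.6]
eef_rot: [3.127, -0.667, 0.075]
wrist_force: [1.5, -0.6, -2.4]
finger_gap: 17.5
finger_force: 39.9
```

Run:
```python
from h import *
Rp,o=pusher(); print(R.from_matrix(Rp).as_euler('xyz').round(3),o.round(0))
for p in ([460,310,530],[490,310,225]): go(p)
```

```text
[ 0.005 -0.048  0.066] [523.  13. 432.]
17.5 [451.1   7.4 529.6] [ 3.127 -0.667  0.075] -> [ 0.0249 -0.3013  0.0147] goal [460. 310. 530.]
17.5 [451.1   7.4 529.6] [ 3.127 -0.667  0.075] -> [-0.1402 -0.3029  0.2729] goal [490. 310. 225.]
```

Request:
move_arm --pt "0.004 -0.05 0.002 0" --pt "0.008 -0.1 0.005 0" --pt "0.012 -0.15 0.007 0" --pt "0.016 -0.2 0.01 0" --pt "0.02 -0.25 0.012 0" --pt "0.02 -0.3 0.02 0" --pt "-0.005 -0.301 0.06 0" --pt "-0.03 -0.302 0.1 0" --pt "-0.057 -0.303 0.143 0" --pt "-0.085 -0.303 0.185 0" --pt "-0.112 -0.303 0.23 0" --pt "-0.14 -0.303 0.273 0"

```text
clock: 18.7
eef_pos: [489.3, 308.3, 229.5]
eef_rot: [3.129, -0.665, 0.073]
wrist_force: [1.0, 0.3, -2.5]
finger_gap: 17.1
finger_force: 39.9
```

```bash
cat >> h.py <<'E'
ST=np.array([576.2,25.,0]); RS=R.from_euler('z',.065).as_matrix()
def togo(st):
    """shift (tool axes, m) to bring the pusher origin to station point st (mm)"""
    s=manip.read_state(); Rt=R.from_euler('xyz',s['eef_rot']).as_matrix(); Rp,o=pusher()
    print('rpy',R.from_matrix(Rp).as_euler('xyz').round(3),'now st',((o-ST)@RS).round(1),'->',st,(((ST+RS@np.array(st,float))-o)@Rt/1000).round(4))
E
python3 - <<'E'
from h import *
togo([0,145,125]); togo([0,145,85]); print(manip.read_state()['joints'].round(2))
c=cam('side'); cv2.imwrite('pics/s2.png',cv2.resize(c['frame'][120:330,200:400],None,fx=2.8,fy=2.8,interpolation=cv2.INTER_CUBIC))
np.savez('side1.npz',**{k:c[k] for k in ['frame','z_map','K','D','R','o']})
E
```

```text
rpy [ 0.007 -0.046  0.066] now st [  4.  289.1 132.1] -> [0, 145, 125] [-0.0085  0.1441  0.0041]
rpy [ 0.007 -0.046  0.066] now st [  4.  289.1 132.1] -> [0, 145, 85] [-0.0332  0.1437  0.0356]
[ 0.69  0.02  1.86 -0.55  0.78  2.5 ]
```

View pics/s2.png

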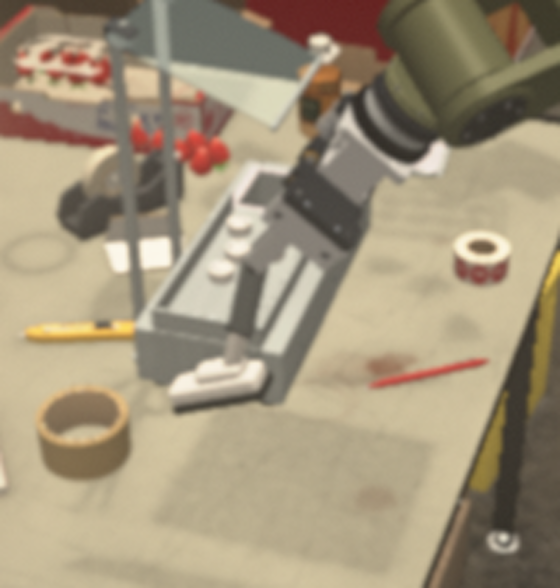

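The pusher hangs just beyond the station's +y end, head at (218,385) in the crop and clear of the guard and tape. I'll check its height by depth.

Run:
```python
from h import *
s=dict(np.load('side1.npz'))
v,u=np.mgrid[240:270,255:300]; p=pts(s,np.c_[u.ravel(),v.ravel()]); g=s['frame'][240:270,255:300].mean(2).ravel()
k=(g>170)&(p[:,2]>140)&(p[:,2]<190); q=p[k]; print(k.sum(),q.mean(0).round(1),np.percentile(q,[3,50,97],axis=0).round(0))
print(((q-ST)@RS).mean(0).round(1), np.percentile((q-ST)@RS,[3,97],axis=0).round(0))
```

```text
27 [487.5 319.9 143.1] [[471. 309. 140.]
 [486. 321. 143.]
 [501. 326. 146.]]
[-69.3 300.  143.1] [[-85. 290. 140.]
 [-56. 307. 146.]]
```

Request:
move_arm --pt "-0.002 0.035 0.001 0" --pt "-0.004 0.07 0.002 0" --pt "-0.006 0.105 0.003 0" --pt "-0.008 0.135 0.004 0" --pt "-0.008 0.144 0.004 0" --pt "-0.008 0.144 0.004 0"

```text
clock: 19.35
eef_pos: [495.8, 163.5, 226.8]
eef_rot: [3.129, -0.668, 0.071]
wrist_force: [1.2, 3.0, 0.0]
finger_gap: 15.6
finger_force: 39.8
```

Run:
```python
from h import *
togo([0,145,95]); togo([0,145,85]); print(manip.read_state()['joints'].round(2))
c=cam('side'); cv2.imwrite('pics/s3.png',cv2.resize(c['frame'][120:330,200:400],None,fx=2.8,fy=2.8,interpolation=cv2.INTER_CUBIC))
```

```text
rpy [ 0.007 -0.049  0.064] now st [  1.3 144.  129.6] -> [0, 145, 95] [-0.0224 -0.0013  0.0263]
rpy [ 0.007 -0.049  0.064] now st [  1.3 144.  129.6] -> [0, 145, 85] [-0.0286 -0.0014  0.0342]
[ 0.36 -0.18  2.05 -0.32  0.65  2.05]
```

View pics/s3.png

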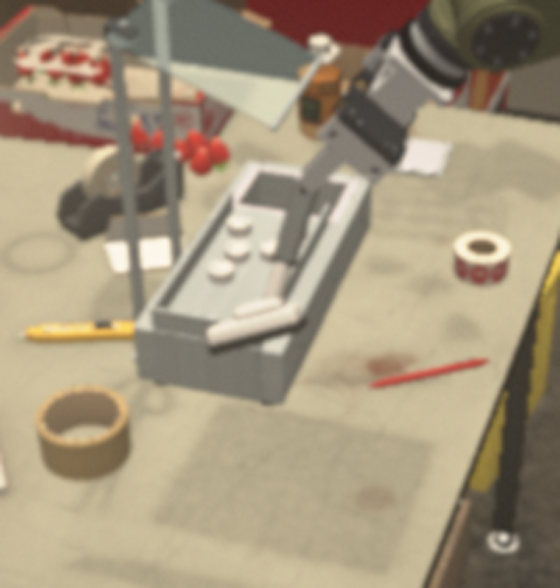

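The pusher isn't where I expected: the head top is about 27 mm low, and it seems to have caught the end fence at (255,325). I'll stop here and measure its actual pose.

```bash
cat > meas.py <<'E'
from h import *
def white(n,thr=165):
    c=cam(n); v,u=np.mgrid[0:400,0:640]; p=pts(c,np.c_[u.ravel(),v.ravel()]); g=c['frame'].reshape(-1,3).astype(int)
    s=manip.read_state(); Rt=R.from_euler('xyz',s['eef_rot']).as_matrix(); L=(p-s['eef_pos'])@Rt
    k=(c['z_map'].ravel()>0)&(g.min(1)>thr-40)&(g.mean(1)>thr-20)&(np.linalg.norm(L-[0,0,100],axis=1)<115)&(g.max(1)-g.min(1)<45)
    return c,p[k],L[k],np.c_[u.ravel(),v.ravel()][k],g[k]
if __name__=='__main__':
    Rt=R.from_euler('xyz',manip.read_state()['eef_rot']).as_matrix()
    for n in ('side','wrist'):
        c,p,L,uv,g=white(n)
        st=(p-ST)@RS
        k=(st[:,2]>83); st=st[k]; L=L[k]; uv=uv[k]
        print(n,k.sum(),'st pct',np.percentile(st,[2,25,50,75,98],axis=0).round(0).tolist()); print(' tool pct',np.percentile(L,[2,50,98],axis=0).round(0).tolist(),'uv',np.percentile(uv,[1,99],axis=0))
    print(manip.read_state()['finger_gap'],manip.read_state()['wrist_force'].round(1),manip.read_state()['moment'].round(2))
E
python3 meas.py
```

```text
side 676 st pct [[-96.0, 51.0, 83.0], [-72.0, 142.0, 104.0], [-40.0, 192.0, 124.0], [21.0, 210.0, 141.0], [95.0, 225.0, 190.0]]
 tool pct [[-77.0, -82.0, 27.0], [-34.0, -48.0, 104.0], [76.0, 92.0, 185.0]] uv [[246.   203.75]
 [306.25 242.  ]]
wrist 1722 st pct [[-82.0, 48.0, 94.0], [-57.0, 160.0, 107.0], [-37.0, 202.0, 123.0], [11.0, 210.0, 138.0], [59.0, 221.0, 149.0]]
 tool pct [[-61.0, -78.0, 55.0], [-34.0, -58.0, 102.0], [30.0, 96.0, 174.0]] uv [[246. 150.]
 [406. 265.]]
15.96557773982079 [ 0.6  1.1 -0.2] [0.34 0.36 0.2 ]
```

Run:
```python
from h import *
w=cam('wrist')['frame']; s=cam('side')['frame']; t=cam('top')['frame']
a=cv2.resize(w[100:330,160:480],(440,316)); b=cv2.resize(s[170:270,230:350],(360,300),interpolation=cv2.INTER_CUBIC); d=cv2.resize(t[110:200,220:350],(400,277),interpolation=cv2.INTER_CUBIC)
o=np.zeros((600,800,3),np.uint8); o[:316,:440]=a; o[:300,440:]=b; o[320:597,:400]=d; cv2.imwrite('pics/comp.png',o)
```

```text
(no output)
```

View pics/comp.png

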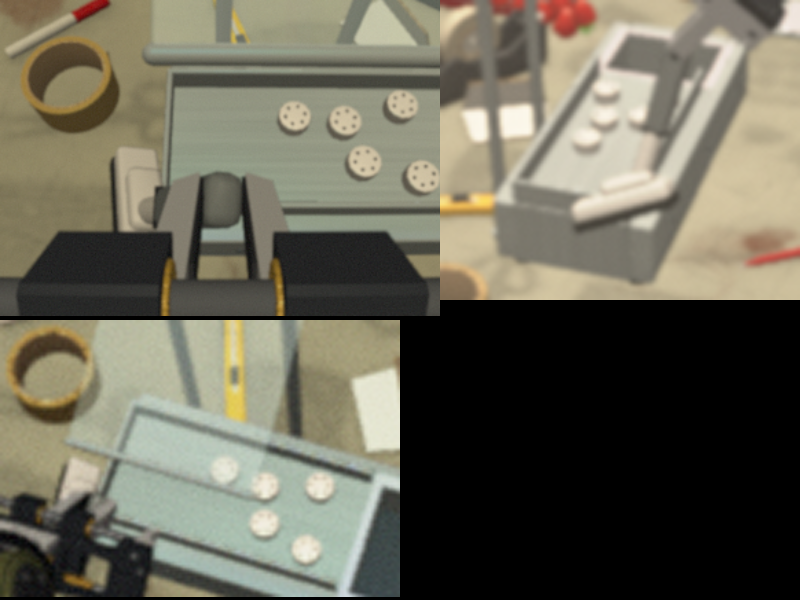

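The composite shows the pusher has rotated in the jaws. Its head lies just outside the station's +y end, at (137,190) in the wrist part, with the handle twisted between the fingers. The capsules haven't been touched. I'll back off along +y gently, set the pusher on the bench and regrasp harder.

Request:
move_arm --pt "0 -0.005 0 0" --pt "0 -0.015 0 0" --pt "0 -0.03 0 0" --pt "0 -0.05 0 0" --pt "0 -0.07 0 0" --pt "0 -0.09 0 0" --pt "0 -0.11 0 0" --pt "0 -0.125 0 0" --pt "0 -0.135 0 0" --pt "0 -0.14 0 0"

```text
clock: 20.65
eef_pos: [485.8, 304.7, 222.5]
eef_rot: [3.127, -0.664, 0.075]
wrist_force: [0.5, 0.4, -3.3]
finger_gap: 15.4
finger_force: 38.8
```

```bash
cat > meas2.py <<'E'
from h import *
# head: white pixels off station (world y>240), handle: dark pixels beyond the finger tips
def run():
    s=manip.read_state(); Rt=R.from_euler('xyz',s['eef_rot']).as_matrix(); H=[]
    for n in ('side','wrist'):
        c=cam(n); v,u=np.mgrid[0:400,0:640]; uv=np.c_[u.ravel(),v.ravel()]; p=pts(c,uv); g=c['frame'].reshape(-1,3).astype(int)
        k=(c['z_map'].ravel()>0)&(p[:,1]>236)&(p[:,1]<480)&(p[:,0]>380)&(p[:,0]<640)&(p[:,2]>10)&(p[:,2]<200)
        L=(p-s['eef_pos'])@Rt
        far=(L[:,2]>8)
        w=k&far&(g.mean(1)>150)&(g.max(1)-g.min(1)<45); d=k&far&(g.mean(1)<95)&(g.max(1)-g.min(1)<30)
        print(n,'white',w.sum(),'dark',d.sum())
        for nm,m in (('W',w),('D',d)):
            if m.sum()>20:
                q=p[m]; q=q[np.linalg.norm(q-np.median(q,axis=0),axis=1)<75]; ce=q.mean(0); e=np.linalg.svd(q-ce,full_matrices=False)[2]
                print(nm,len(q),ce.round(0),'axis',e[0].round(2),'normal',e[2].round(2),np.percentile(q,[2,98],axis=0).round(0).tolist())
    print(s['clock'],s['eef_pos'].round(0),s['finger_gap'],s['finger_force'],'tool x,z',Rt[:,0].round(2),Rt[:,2].round(2))
run()
E
python3 meas2.py
```

```text
side white 430 dark 104
W 429 [480. 349. 122.] axis [ 0.72  0.32 -0.62] normal [ 0.05 -0.91 -0.41] [[445.0, 326.0, 91.0], [523.0, 368.0, 166.0]]
D 95 [471. 359. 103.] axis [ 0.8   0.32 -0.51] normal [-0.15  0.92  0.35] [[438.0, 330.0, 80.0], [511.0, 373.0, 131.0]]
wrist white 612 dark 108
W 612 [503. 354. 108.] axis [-0.77 -0.09  0.63] normal [-0.56 -0.37 -0.74] [[474.0, 344.0, 90.0], [525.0, 366.0, 130.0]]
D 106 [494. 367.  92.] axis [-0.83 -0.32  0.46] normal [ 0.53 -0.19  0.82] [[475.0, 361.0, 77.0], [516.0, 374.0, 104.0]]
20.65 [486. 305. 222.] 15.430658409351592 38.752688709726044 tool x,z [0.79 0.06 0.62] [ 0.62  0.03 -0.79]
```

Request:
move_arm --pt "-0.01 0 0.013 0" --pt "-0.02 0 0.027 0" --pt "-0.03 0 0.04 0" --pt "-0.04 0 0.05 0" --pt "-0.042 0 0.054 0" --pt "-0.042 0 0.054 0"

```text
clock: 21.35
eef_pos: [492.3, 296.0, 161.6]
eef_rot: [3.133, -0.647, 0.084]
wrist_force: [-0.8, 0.7, -1.7]
finger_gap: 15.7
finger_force: 38.8
```

```bash
sed -i 's/p\[:,2\]>10/p[:,2]>7/' meas2.py; python3 meas2.py
```

```text
side white 413 dark 87
W 413 [484. 339.  63.] axis [ 0.69  0.33 -0.65] normal [ 0.05 -0.91 -0.42] [[450.0, 318.0, 30.0], [527.0, 359.0, 107.0]]
D 85 [475. 349.  43.] axis [ 0.78  0.35 -0.51] normal [-0.11  0.89  0.45] [[442.0, 316.0, 19.0], [516.0, 365.0, 78.0]]
wrist white 583 dark 119
W 583 [508. 345.  47.] axis [-0.77 -0.08  0.63] normal [-0.57 -0.36 -0.74] [[480.0, 334.0, 30.0], [530.0, 358.0, 69.0]]
D 115 [497. 356.  33.] axis [-0.79 -0.45  0.42] normal [-0.55  0.2  -0.81] [[449.0, 310.0, 18.0], [520.0, 365.0, 53.0]]
21.35 [492. 296. 162.] 15.714910749858904 38.83386894598516 tool x,z [0.79 0.07 0.6 ] [ 0.6   0.04 -0.8 ]
```

Request:
move_arm --pt "-0.003 0.012 0.003 0" --pt "-0.006 0.025 0.006 0" --pt "-0.01 0.038 0.009 0" --pt "-0.013 0.04 0.012 0" --pt "-0.015 0.04 0.015 0" --pt "-0.015 0.04 0.015 0"

```text
clock: 22.05
eef_pos: [492.3, 256.0, 140.6]
eef_rot: [3.133, -0.647, 0.085]
wrist_force: [0.1, 0.0, 0.8]
finger_gap: 0.3
finger_force: 0.0
```

```bash
sed -i 's/>236/>228/' meas2.py; python3 meas2.py; python3 -c "
from cell import manip
s=manip.read_state();print(s['joints'].round(2),s['wrist_force'].round(1))"
```

```text
side white 432 dark 50
W 432 [475. 307.  34.] axis [ 0.67  0.68 -0.3 ] normal [ 0.52 -0.72 -0.46] [[444.0, 275.0, 18.0], [515.0, 345.0, 67.0]]
D 42 [463. 308.  21.] axis [ 0.48  0.65 -0.59] normal [ 0.74 -0.66 -0.13] [[438.0, 270.0, 7.0], [499.0, 349.0, 77.0]]
wrist white 1109 dark 38
W 1109 [494. 319.  30.] axis [-0.54 -0.78  0.31] normal [-0.22 -0.23 -0.95] [[478.0, 293.0, 24.0], [515.0, 342.0, 39.0]]
D 37 [487. 338.  12.] axis [-0.65 -0.74  0.2 ] normal [ 0.74 -0.67 -0.08] [[479.0, 328.0, 8.0], [497.0, 349.0, 22.0]]
22.05 [492. 256. 141.] 0.3346793565194537 0.0 tool x,z [0.79 0.07 0.6 ] [ 0.6   0.04 -0.8 ]
[ 0.58  0.06  2.04 -0.6   0.54  2.51] [ 0.5 -0.3  0.7]
```

Request:
move_arm --pt "0.01 0.0 -0.03 0" --pt "0.03 0 -0.07 0" --pt "0.06 0.0 -0.11 0" --pt "0.09 0.0 -0.15 0" --pt "0.12 0.0 -0.19 0" --pt "0.12 0 -0.2 0" --jaw 0.06

```text
clock: 22.75
eef_pos: [468.1, 256.6, 379.5]
eef_rot: [3.138, -0.655, 0.082]
wrist_force: [0.7, 1.0, -0.3]
finger_gap: 45.2
finger_force: 0.0
```

Run:
```python
from h import *
for n in ('side','wrist'):
    c=cam(n); v,u=np.mgrid[0:400,0:640]; p=pts(c,np.c_[u.ravel(),v.ravel()]); g=c['frame'].reshape(-1,3).astype(int)
    k=(c['z_map'].ravel()>0)&(p[:,1]>228)&(p[:,1]<440)&(p[:,0]>370)&(p[:,0]<600)&(p[:,2]<170)&(g.max(1)-g.min(1)<45)
    for nm,m in (('W',k&(g.mean(1)>150)&(p[:,2]>8)),('D',k&(g.mean(1)<105)&(p[:,2]>25))):
        q=p[m]; 
        if len(q)<20: print(n,nm,len(q)); continue
        q=q[np.linalg.norm(q-np.median(q,axis=0),axis=1)<90]; ce=q.mean(0); e=np.linalg.svd(q-ce,full_matrices=False)[2]
        print(n,nm,len(q),ce.round(0),e[0].round(2),e[2].round(2),np.percentile(q,[1,50,99],axis=0).round(0).tolist())
c=cam('side'); t=cam('top'); w=cam('wrist'); o=np.zeros((560,800,3),np.uint8)
o[:300,:400]=cv2.resize(c['frame'][195:330,190:370],(400,300)); o[:300,400:]=cv2.resize(t['frame'][90:240,190:390],(400,300)); o[310:560,:400]=cv2.resize(w['frame'],(400,250)); cv2.imwrite('pics/comp2.png',o)
```

```text
side W 418 [476. 306.  33.] [ 0.67  0.68 -0.28] [ 0.53 -0.71 -0.46] [[443.0, 271.0, 18.0], [473.0, 306.0, 29.0], [517.0, 345.0, 68.0]]
side D 125 [430. 259. 101.] [ 0.44  0.45 -0.78] [ 0.63 -0.77 -0.09] [[411.0, 239.0, 69.0], [430.0, 259.0, 99.0], [456.0, 278.0, 134.0]]
wrist W 695 [483. 309.  32.] [-0.74 -0.65  0.19] [0.02 0.26 0.96] [[446.0, 277.0, 23.0], [483.0, 309.0, 33.0], [516.0, 337.0, 49.0]]
wrist D 166 [446. 266.  91.] [-0.29 -0.49  0.82] [-0.61 -0.57 -0.56] [[439.0, 249.0, 66.0], [445.0, 267.0, 92.0], [458.0, 279.0, 113.0]]
```

View pics/comp2.png

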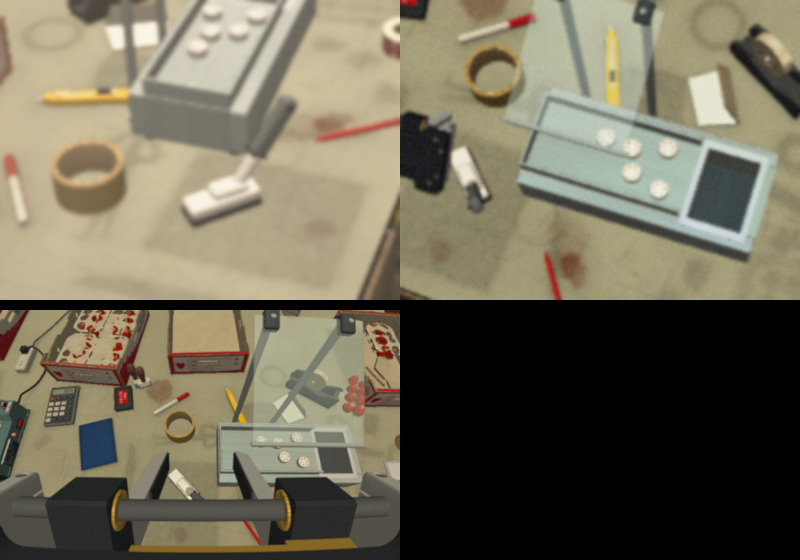

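The composite shows the pusher standing on its sole by the station's end, head at (222,198) in the side part and yaw about 45°. The capsules, guard and rolls are unmoved. Next I'll bring the gripper upright by pulling inward against the inner reach limit.

Request:
move_arm --pt "-0.011 0.043 -0.013 0" --pt "-0.022 0.085 -0.026 0" --pt "-0.033 0.128 -0.04 0" --pt "-0.044 0.17 -0.053 0" --pt "-0.055 0.211 -0.066 0" --pt "-0.095 0.207 -0.096 0" --pt "-0.135 0.203 -0.127 0" --pt "-0.175 0.199 -0.157 0" --pt "-0.215 0.195 -0.188 0" --pt "-0.255 0.191 -0.218 0"

```text
clock: 24.0
eef_pos: [282.3, 80.1, 420.7]
eef_rot: [3.116, -0.617, 0.081]
wrist_force: [1.6, 0.6, -0.5]
finger_gap: 59.6
finger_force: 0.0
```

```bash
python3 -c "
from cell import manip
s=manip.read_state();print(s['joints'].round(2),s['eef_pos'].round(0),s['eef_rot'].round(3))"
```

```text
[ 0.32 -0.79  1.93 -0.16  1.41  1.79] [282.  80. 421.] [ 3.116 -0.617  0.081]
```

Request:
move_arm --pt "-0.24 0.02 -0.15 0"

```text
clock: 24.1
eef_pos: [263.6, 91.9, 424.9]
eef_rot: [3.106, -0.602, 0.085]
wrist_force: [0.3, -0.3, 0.4]
finger_gap: 59.9
finger_force: 0.0
```

Request:
move_arm --pt "-0.24 0.02 -0.15 0"

```text
clock: 24.2
eef_pos: [244.2, 101.5, 427.5]
eef_rot: [3.098, -0.589, 0.089]
wrist_force: [-0.2, -0.3, -0.7]
finger_gap: 59.6
finger_force: 0.0
```

Request:
move_arm --pt "-0.26 0.0 -0.13 0"

```text
clock: 24.3
eef_pos: [224.7, 110.1, 426.6]
eef_rot: [3.092, -0.577, 0.092]
wrist_force: [-0.0, 0.8, -0.7]
finger_gap: 59.8
finger_force: 0.0
```

Request:
move_arm --pt "-0.26 0.0 -0.13 0"

```text
clock: 24.4
eef_pos: [204.5, 116.5, 424.7]
eef_rot: [3.087, -0.567, 0.096]
wrist_force: [1.2, -0.6, -0.9]
finger_gap: 59.5
finger_force: 0.0
```

```bash
python3 -c "
from cell import manip
s=manip.read_state();print(s['joints'].round(2),s['eef_pos'].round(0),s['eef_rot'].round(3))"
```

```text
[ 0.95 -0.79  1.9  -0.46  1.66  2.31] [205. 117. 425.] [ 3.087 -0.567  0.096]
```

Request:
move_arm --pt "0.007 0.022 0.04 0" --pt "0.015 0.045 0.08 0" --pt "0.022 0.07 0.125 0" --pt "0.031 0.095 0.167 0" --pt "0.01 0.1 0.205 0" --pt "-0.012 0.105 0.24 0" --pt "-0.034 0.108 0.264 0" --pt "-0.08 0.108 0.264 0" --pt "-0.12 0.108 0.264 0"

```text
clock: 25.3
eef_pos: [299.8, 2.7, 148.7]
eef_rot: [3.091, -0.549, 0.091]
wrist_force: [0.4, -0.3, 0.1]
finger_gap: 60.4
finger_force: 0.0
```

```bash
python3 -c "
from cell import manip
s=manip.read_state();print(s['joints'].round(2),s['eef_pos'].round(0),s['eef_rot'].round(3))"
```

```text
[-0.24 -0.79  2.52  0.16  0.88  1.19] [300.   3. 149.] [ 3.091 -0.549  0.091]
```

Request:
move_arm --pt "-0.3 0 0.0 0"

```text
clock: 25.4
eef_pos: [293.5, -1.5, 143.7]
eef_rot: [3.093, -0.526, 0.09]
wrist_force: [-1.6, -0.0, 0.1]
finger_gap: 60.0
finger_force: 0.0
```

Request:
move_arm --pt "-0.3 0 0.0 0"

```text
clock: 25.5
eef_pos: [284.7, -6.3, 138.9]
eef_rot: [3.098, -0.494, 0.089]
wrist_force: [0.0, 1.1, 0.9]
finger_gap: 60.1
finger_force: 0.0
```

Request:
move_arm --pt "-0.3 0 0.0 0"

```text
clock: 25.6
eef_pos: [276.0, -13.5, 134.8]
eef_rot: [3.104, -0.464, 0.089]
wrist_force: [-0.7, -0.3, 0.2]
finger_gap: 60.0
finger_force: 0.0
```

Request:
move_arm --pt "-0.3 0 0.0 0"

```text
clock: 25.7
eef_pos: [266.4, -23.9, 131.0]
eef_rot: [3.112, -0.436, 0.089]
wrist_force: [0.4, -0.5, 0.3]
finger_gap: 59.9
finger_force: 0.0
```

```bash
python3 -c "
from cell import manip
s=manip.read_state();print(s['joints'].round(2),s['eef_pos'].round(0),s['eef_rot'].round(3))"
```

```text
[-0.46 -0.79  2.52  0.23  1.03  0.95] [266. -24. 131.] [ 3.112 -0.436  0.089]
```

Run:
```python
from h import *
s=manip.read_state(); Rt=R.from_euler('xyz',s['eef_rot']).as_matrix()
yw=np.radians(44); oy=np.array([-np.sin(yw),np.cos(yw),0]); t=-oy@Rt   # tool y ~ -own y
print('turn',np.arctan2(-t[0],t[1]).round(3),'misfit',np.arcsin(abs(t[2])).round(3),'z',Rt[:,2].round(3))
g=np.array([482-60*np.cos(yw),307-60*np.sin(yw),86.])
go([330,120,260]); go(g-110*Rt[:,2],True); go(g,True); print(s['joints'].round(2))
```

```text
turn -0.637 misfit 0.293 z [ 0.423  0.008 -0.906]
25.7 [266.4 -23.9 131. ] [ 3.112 -0.436  0.089] -> [ 0.1235 -0.1351 -0.0889] goal [330. 120. 260.]
25.7 [266.4 -23.9 131. ] [ 3.112 -0.436  0.089] -> [ 0.1599 -0.2764  0.0248] goal [400.2 264.6 168.6]
25.7 [266.4 -23.9 131. ] [ 3.112 -0.436  0.089] -> [ 0.1599 -0.2764  0.1348] goal [446.8 265.5  69. ]
[-0.46 -0.79  2.52  0.23  1.03  0.95]
```

Request:
move_arm --pt "0.025 -0.027 -0.018 0" --pt "0.05 -0.054 -0.036 -0.08" --pt "0.075 -0.081 -0.054 -0.18" --pt "0.1 -0.108 -0.072 -0.28" --pt "0.124 -0.135 -0.089 -0.38" --pt "0.133 -0.17 -0.06 -0.48" --pt "0.142 -0.205 -0.032 -0.58" --pt "0.151 -0.24 -0.003 -0.637" --pt "0.16 -0.276 0.025 -0.637" --pt "0.16 -0.276 0.025 -0.637" --pt "0.16 -0.276 0.025 -0.637" --jaw 0.085

```text
clock: 26.8
eef_pos: [400.3, 263.7, 167.1]
eef_rot: [2.847, -0.326, 0.769]
wrist_force: [0.0, 0.1, 1.2]
finger_gap: 85.0
finger_force: 0.0
```

```bash
cat > look.py <<'E'
from h import *
def handle(box,zlo=45,zhi=150):
    """dark handle & white head points of the free pusher, from side and wrist"""
    out={}
    for n in ('side','wrist'):
        c=cam(n); v,u=np.mgrid[0:400,0:640]; p=pts(c,np.c_[u.ravel(),v.ravel()]); g=c['frame'].reshape(-1,3).astype(int)
        s=manip.read_state(); Rt=R.from_euler('xyz',s['eef_rot']).as_matrix(); L=(p-s['eef_pos'])@Rt
        k=(c['z_map'].ravel()>0)&(p[:,0]>box[0])&(p[:,0]<box[1])&(p[:,1]>box[2])&(p[:,1]<box[3])&(g.max(1)-g.min(1)<45)&(L[:,2]>5)
        for nm,m in (('W',k&(g.mean(1)>150)&(p[:,2]>12)&(p[:,2]<50)),('D',k&(g.mean(1)<105)&(p[:,2]>zlo)&(p[:,2]<zhi))):
            q=p[m]
            if len(q)<15: print(n,nm,len(q)); continue
            q=q[np.linalg.norm(q-np.median(q,axis=0),axis=1)<80]; ce=q.mean(0); e=np.linalg.svd(q-ce,full_matrices=False)[2][0]; e*=np.sign(e[0])
            print(n,nm,len(q),ce.round(0),e.round(2),'az',np.degrees(np.arctan2(e[1],e[0])).round(0),np.percentile(q,[1,99],axis=0).round(0).tolist())
E
python3 - <<'E'
from look import *
handle((360,560,225,400))
yw=np.radians(44); g=np.array([482-60*np.cos(yw),307-60*np.sin(yw),86.])
Rt=go(g,True); print(Rt.round(2).tolist()); print(manip.read_state()['joints'].round(2))
E
```

```text
side W 374 [478. 310.  29.] [ 0.73  0.68 -0.11] az 43.0 [[443.0, 272.0, 16.0], [519.0, 345.0, 47.0]]
side D 111 [430. 258. 101.] [ 0.43  0.43 -0.79] az 45.0 [[410.0, 239.0, 71.0], [457.0, 278.0, 136.0]]
wrist W 1410 [481. 310.  30.] [ 0.73  0.67 -0.08] az 43.0 [[442.0, 274.0, 23.0], [516.0, 343.0, 39.0]]
wrist D 1793 [428. 252. 115.] [ 0.39  0.48 -0.79] az 51.0 [[408.0, 227.0, 66.0], [455.0, 279.0, 142.0]]
26.9 [400.9 263.3 169.7] [ 2.846 -0.331  0.768] -> [-1.000e-04 -1.900e-03  1.107e-01] goal [446.8 265.4  69. ]
[[0.68, 0.6, 0.43], [0.66, -0.75, 0.01], [0.33, 0.28, -0.9]]
[ 0.67 -0.07  2.   -0.34  0.88  1.7 ]
```

Request:
move_arm --pt "0 -0.001 0.03 0" --pt "0 -0.002 0.06 0" --pt "0 -0.002 0.085 0" --pt "0 -0.002 0.1 0" --pt "0 -0.002 0.1 0"

```text
clock: 27.4
eef_pos: [442.6, 264.9, 78.2]
eef_rot: [2.846, -0.33, 0.766]
wrist_force: [0.2, -0.1, 0.3]
finger_gap: 84.8
finger_force: 0.0
```

Request:
move_arm --pt "0 0 0 0" --pt "0 0 0 0" --pt "0 0 0 0" --pt "0 0 0 0" --pt "0 0 0 0" --pt "0 0 -0.002 0" --pt "0 0 -0.004 0" --pt "0.0 0 -0.006 0" --jaw 0.0 --squeeze 55

```text
clock: 28.2
eef_pos: [439.9, 266.2, 83.9]
eef_rot: [2.846, -0.331, 0.768]
wrist_force: [0.6, -0.7, 0.0]
finger_gap: 24.2
finger_force: 0.1
```

Run:
```python
from look import *
handle((340,600,225,440))
Rt=go([440,265,120]); print(Rt.round(2).tolist()); s=manip.read_state(); print(s['finger_gap'],s['finger_force'],s['wrist_force'].round(1),s['joints'].round(2))
```

```text
side W 374 [477. 310.  30.] [ 0.79  0.61 -0.09] az 38.0 [[439.0, 276.0, 17.0], [519.0, 344.0, 48.0]]
side D 5
wrist W 2738 [481. 310.  32.] [ 0.79  0.61 -0.11] az 38.0 [[438.0, 278.0, 23.0], [516.0, 340.0, 43.0]]
wrist D 110 [443. 281.  75.] [ 0.34 -0.45  0.83] az -52.0 [[429.0, 272.0, 52.0], [450.0, 291.0, 81.0]]
28.3 [439.9 266.3  84. ] [ 2.847 -0.331  0.768] -> [ 0.0109  0.011  -0.0325] goal [440. 265. 120.]
[[0.68, 0.6, 0.43], [0.66, -0.75, 0.01], [0.32, 0.27, -0.9]]
16.98808972732779 46.81896453956142 [ 1.6  0.  -2.4] [ 0.62  0.13  2.03 -0.4   0.66  1.75]
```

Request:
move_arm --pt "0.006 0.005 -0.018 0" --pt "0.013 0.011 -0.036 0.05" --pt "0.01 0.0 -0.036 0.15" --pt "0.008 -0.004 -0.036 0.25" --pt "0.005 -0.008 -0.036 0.36" --pt "0.004 -0.01 -0.036 0.47" --pt "0.004 -0.01 -0.036 0.57" --pt "0.004 -0.01 -0.036 0.66" --pt "0.004 -0.01 -0.036 0.66" --pt "0.004 -0.01 -0.036 0.66"

```text
clock: 29.3
eef_pos: [421.4, 276.1, 114.9]
eef_rot: [3.12, -0.439, 0.066]
wrist_force: [0.3, 0.2, -1.0]
finger_gap: 0.7
finger_force: 0.0
```

Run:
```python
from look import *
handle((340,640,228,440))
Rt=go([440,275,85]); print(Rt.round(2).tolist()); s=manip.read_state(); print(s['finger_gap'],s['finger_force'],s['wrist_force'].round(1),s['joints'].round(2))
# lowest points of head
for n in ('side','wrist'):
    c=cam(n); v,u=np.mgrid[0:400,0:640]; p=pts(c,np.c_[u.ravel(),v.ravel()]); g=c['frame'].reshape(-1,3).astype(int)
    L=(p-s['eef_pos'])@Rt; k=(L[:,2]>15)&(p[:,2]>12)&(p[:,2]<140)&(p[:,1]>228)&(p[:,1]<340)&(p[:,0]>400)&(p[:,0]<570)&(g.mean(1)>150)&(c['z_map'].ravel()>0)
    q=p[k]; print(n,k.sum(),np.percentile(q,[1,50,99],axis=0).round(0).tolist())
```

```text
side W 356 [472. 268.  29.] [ 0.96  0.26 -0.09] az 15.0 [[430.0, 242.0, 16.0], [519.0, 288.0, 49.0]]
side D 61 [416. 251.  86.] [ 0.55  0.14 -0.82] az 14.0 [[401.0, 244.0, 66.0], [430.0, 257.0, 103.0]]
wrist W 1859 [479. 265.  31.] [ 0.98  0.19 -0.1 ] az 11.0 [[429.0, 246.0, 23.0], [517.0, 285.0, 39.0]]
wrist D 730 [423. 248.  90.] [ 0.52  0.18 -0.84] az 19.0 [[403.0, 237.0, 64.0], [437.0, 257.0, 106.0]]
29.4 [421.4 276.1 114.8] [ 3.12  -0.439  0.065] -> [0.0041 0.0016 0.0349] goal [440. 275.  85.]
[[0.9, 0.06, 0.43], [0.06, -1.0, 0.01], [0.42, 0.02, -0.9]]
0.5554025320920464 0.0 [-0.2 -0.6 -0.4] [ 0.66  0.06  2.01 -0.39  0.74  2.42]
side 388 [[429.0, 242.0, 15.0], [467.0, 266.0, 27.0], [518.0, 288.0, 68.0]]
wrist 1975 [[429.0, 246.0, 23.0], [480.0, 264.0, 26.0], [517.0, 285.0, 39.0]]
```

Request:
move_arm --pt "0 0 -0.03 0" --pt "0 0 -0.065 0" --pt "0 0 -0.1 0"

```text
clock: 29.8
eef_pos: [378.1, 275.2, 206.3]
eef_rot: [3.121, -0.438, 0.064]
wrist_force: [0.8, 0.6, 0.3]
finger_gap: 0.4
finger_force: 0.0
```

Request:
move_arm --pt "-0.006 0.008 0.0 -0.05" --pt "-0.012 0.016 0.01 -0.1" --pt "-0.019 0.023 0.02 -0.15" --pt "-0.019 0.023 0.025 -0.15" --pt "-0.019 0.023 0.055 -0.15" --pt "-0.019 0.023 0.085 -0.15" --pt "-0.019 0.023 0.115 -0.15" --pt "-0.019 0.023 0.13 -0.15" --pt "-0.019 0.023 0.134 -0.15" --pt "-0.019 0.023 0.134 -0.15" --jaw 0.06

```text
clock: 30.8
eef_pos: [420.1, 252.4, 76.3]
eef_rot: [3.051, -0.43, 0.228]
wrist_force: [0.4, -0.0, 0.2]
finger_gap: 60.2
finger_force: 0.0
```

Run:
```python
from look import *
handle((340,600,215,440),zlo=40); Rt=go([419.6,252.2,75]); s=manip.read_state()
c=cam('wrist'); v,u=np.mgrid[0:400,0:640]; p=pts(c,np.c_[u.ravel(),v.ravel()]); L=(p-s['eef_pos'])@Rt; g=c['frame'].reshape(-1,3).astype(int)
k=(abs(L[:,1])<24)&(abs(L[:,0])<60)&(L[:,2]>-10)&(L[:,2]<60)&(c['z_map'].ravel()>0)
print('between fingers, tool frame',k.sum(),np.percentile(L[k],[2,50,98],axis=0).round(0).tolist())
```

```text
side W 356 [472. 267.  29.] [ 0.96  0.27 -0.08] az 16.0 [[430.0, 242.0, 16.0], [519.0, 289.0, 48.0]]
side D 7
wrist W 2381 [479. 265.  31.] [ 0.98  0.18 -0.1 ] az 11.0 [[429.0, 245.0, 23.0], [517.0, 285.0, 39.0]]
wrist D 1309 [565. 217.  71.] [0.9  0.03 0.43] az 2.0 [[523.0, 215.0, 41.0], [599.0, 220.0, 105.0]]
30.9 [420.1 252.7  77.3] [ 3.052 -0.432  0.228] -> [-0.0015  0.0002  0.0018] goal [419.6 252.2  75. ]
between fingers, tool frame 2226 [[-59.0, -20.0, -8.0], [12.0, -2.0, 52.0], [34.0, 14.0, 60.0]]
```

Request:
move_arm --pt "0 0 0 0" --pt "0 0 0 0" --pt "0 0 0 0" --pt "0 0 0 0" --pt "0 0 0 0" --pt "0 0 0 0" --pt "0 0 0 0" --pt "0 0 0 0" --pt "0 0 0 0" --jaw 0.0 --squeeze 60

```text
clock: 31.85
eef_pos: [419.8, 252.2, 76.3]
eef_rot: [3.051, -0.43, 0.228]
wrist_force: [0.3, -0.1, -2.4]
finger_gap: 17.6
finger_force: 59.4
```

Run:
```python
from look import *
handle((340,600,215,440)); s=manip.read_state(); Rt=R.from_euler('xyz',s['eef_rot']).as_matrix()
print(s['eef_pos'].round(1),s['finger_gap'],s['finger_force'],s['wrist_force'].round(1),s['joints'].round(2)); 
t=-np.array([-np.sin(.065),np.cos(.065),0])@Rt; print('turn',np.arctan2(-t[0],t[1]).round(3),'misfit',np.arcsin(t[2]).round(3)); print('up',np.array([0,0,.1])@Rt,'+y',np.array([0,.1,0])@Rt)
```

```text
side W 357 [473. 267.  30.] [ 0.98  0.18 -0.06] az 10.0 [[430.0, 241.0, 17.0], [520.0, 285.0, 48.0]]
side D 4
wrist W 2500 [480. 262.  33.] [ 0.96  0.25 -0.12] az 14.0 [[433.0, 239.0, 24.0], [517.0, 282.0, 41.0]]
wrist D 1234 [565. 217.  73.] [0.94 0.03 0.33] az 2.0 [[522.0, 215.0, 46.0], [599.0, 220.0, 106.0]]
[419.9 252.2  76.3] 17.918666949048554 59.392964243888855 [-0.3  0.1 -1.3] [ 0.62  0.09  2.09 -0.42  0.63  2.28]
turn 0.148 misfit 0.021
up [ 0.04173364  0.00817872 -0.09050642] +y [ 0.02054896 -0.09786389  0.00063179]
```

Request:
move_arm --pt "0.002 0 -0.005 0" --pt "0.006 0.001 -0.013 0" --pt "0.012 0.002 -0.025 0.02" --pt "0.019 0.004 -0.04 0.05" --pt "0.027 0.005 -0.058 0.08" --pt "0.035 0.007 -0.076 0.11" --pt "0.042 0.008 -0.092 0.13" --pt "0.048 0.009 -0.105 0.145" --pt "0.052 0.01 -0.114 0.148" --pt "0.054 0.011 -0.118 0.148"

```text
clock: 32.95
eef_pos: [419.7, 252.0, 208.0]
eef_rot: [3.121, -0.44, 0.065]
wrist_force: [-0.1, 0.4, -2.5]
finger_gap: 17.5
finger_force: 59.4
```

```bash
cat >> h.py <<'E'
RA=None
def pusher(Rt=None,p=None):
    s=manip.read_state()
    if Rt is None: Rt=R.from_euler('xyz',s['eef_rot']).as_matrix(); p=s['eef_pos']
    B=R.from_euler('xyz',BASE).as_matrix(); Rp=Rt@B.T@R.from_euler('z',.065).as_matrix()
    return Rp, p-Rp@np.array(OFF)
BASE=[3.12,-.43,.065]; OFF=[-56,0,76.3]
E
cat > chk.py <<'E'
from h import *
import sys
s=manip.read_state(); Rt=R.from_euler('xyz',s['eef_rot']).as_matrix(); Rp,o=pusher()
print(s['clock'],s['eef_pos'].round(1),s['eef_rot'].round(3),'gap',round(s['finger_gap'],1),s['finger_force'],s['wrist_force'].round(1),s['joints'].round(2))
for n in ('side','wrist'):
    c=cam(n); v,u=np.mgrid[0:400,0:640]; p=pts(c,np.c_[u.ravel(),v.ravel()]); g=c['frame'].reshape(-1,3).astype(int); q=(p-o)@Rp
    k=(c['z_map'].ravel()>0)&(g.mean(1)>145)&(g.max(1)-g.min(1)<50)&(abs(q[:,0])<80)&(abs(q[:,1])<45)&(q[:,2]>-25)&(q[:,2]<60)
    print(n,k.sum(),'head in predicted own frame',np.percentile(q[k],[2,50,98],axis=0).round(0).tolist())
    t=k&(abs(q[:,1])<10)&(q[:,2]>15)
    if t.sum()>30: print('  top slope z/x',np.polyfit(q[t][:,0],q[t][:,2],1).round(3))
    if t.sum()>30: print('  top slope z/y',np.polyfit(q[k&(q[:,2]>20)][:,1],q[k&(q[:,2]>20)][:,2],1).round(3))
    print('  yaw y/x',np.polyfit(q[k][:,0],q[k][:,1],1).round(3))
E
python3 chk.py; python3 -c "
from h import *
togo([0,200,125]); togo([0,150,125]); togo([0,150,85])"
```

```text
32.95 [419.7 252.  208. ] [ 3.121 -0.44   0.065] gap 17.5 59.39295709133148 [-0.1  0.4 -2.5] [ 0.62 -0.09  1.94 -0.3   0.95  2.26]
side 403 head in predicted own frame [[-46.0, -11.0, 18.0], [-7.0, 10.0, 28.0], [43.0, 19.0, 56.0]]
  top slope z/x [-0.102 34.684]
  top slope z/y [-0.22  33.671]
  yaw y/x [-4.000e-03  7.935e+00]
wrist 2612 head in predicted own frame [[-42.0, -14.0, 25.0], [5.0, 1.0, 29.0], [41.0, 15.0, 41.0]]
  top slope z/x [-0.265 36.941]
  top slope z/y [-2.7000e-02  3.2589e+01]
  yaw y/x [0.031 0.793]
rpy [ 0.001 -0.01   0.066] now st [-84.7 236.6 131.4] -> [0, 200, 125] [0.0739 0.0358 0.0426]
rpy [ 0.001 -0.01   0.066] now st [-84.7 236.6 131.4] -> [0, 150, 125] [0.0739 0.0858 0.0436]
rpy [ 0.001 -0.01   0.066] now st [-84.7 236.6 131.4] -> [0, 150, 85] [0.0569 0.085  0.0798]
```

Request:
move_arm --pt "0.006 0.003 0.005 0" --pt "0.017 0.008 0.014 0" --pt "0.031 0.015 0.027 0" --pt "0.045 0.022 0.039 0" --pt "0.056 0.028 0.049 0" --pt "0.062 0.035 0.0535 0" --pt "0.062 0.047 0.054 0" --pt "0.062 0.062 0.054 0" --pt "0.062 0.076 0.054 0" --pt "0.062 0.083 0.0545 0" --pt "0.062 0.086 0.0545 0" --pt "0.062 0.086 0.0545 0"

```text
clock: 34.25
eef_pos: [503.7, 169.8, 185.4]
eef_rot: [3.12, -0.439, 0.065]
wrist_force: [-0.2, -0.2, -2.6]
finger_gap: 17.7
finger_force: 59.4
```

```bash
python3 chk.py; python3 -c "
from h import *
togo([-4,150,86]); togo([-4,150,81]);togo([-3,-50,82])"
```

```text
34.25 [503.7 169.8 185.4] [ 3.12  -0.439  0.065] gap 17.7 59.39308226108551 [-0.2 -0.2 -2.6] [ 0.33 -0.01  1.91 -0.18  0.83  1.94]
side 495 head in predicted own frame [[-52.0, -34.0, -10.0], [-5.0, 11.0, 26.0], [68.0, 43.0, 53.0]]
  top slope z/x [-0.083 34.599]
  top slope z/y [-0.213 33.65 ]
  yaw y/x [ 0.049 11.134]
wrist 128 head in predicted own frame [[-46.0, -15.0, 25.0], [-40.0, -12.0, 27.0], [-33.0, 15.0, 29.0]]
  yaw y/x [-0.024 -3.459]
rpy [ 0.    -0.009  0.066] now st [ -6.3 149.8 109.6] -> [-4, 150, 86] [-0.008  -0.0007  0.0223]
rpy [ 0.    -0.009  0.066] now st [ -6.3 149.8 109.6] -> [-4, 150, 81] [-0.0101 -0.0008  0.0268]
rpy [ 0.    -0.009  0.066] now st [ -6.3 149.8 109.6] -> [-3, -50, 82] [-0.0088  0.1992  0.0305]
```

Request:
move_arm --pt "-0.003 0 0.008 0" --pt "-0.006 -0.001 0.016 0" --pt "-0.008 -0.001 0.021 0" --pt "-0.009 -0.001 0.024 0" --pt "-0.01 -0.001 0.027 0" --pt "-0.01 -0.001 0.027 0"

```text
clock: 34.95
eef_pos: [506.0, 170.6, 156.3]
eef_rot: [3.12, -0.439, 0.065]
wrist_force: [1.1, 1.0, -2.3]
finger_gap: 17.8
finger_force: 59.4
```

```bash
python3 chk.py; python3 -c "
from h import *
togo([-3,-54,81.5])"
```

```text
34.95 [506.  170.6 156.3] [ 3.12  -0.439  0.065] gap 17.8 59.392974972724915 [ 1.1  1.  -2.3] [ 0.33  0.03  1.94 -0.19  0.76  1.96]
side 696 head in predicted own frame [[-74.0, -40.0, -3.0], [-19.0, 11.0, 25.0], [72.0, 43.0, 52.0]]
  top slope z/x [-0.094 34.256]
  top slope z/y [-0.08 31.18]
  yaw y/x [ 0.098 10.28 ]
wrist 1483 head in predicted own frame [[-69.0, -44.0, -2.0], [-34.0, -9.0, -0.0], [-15.0, 39.0, 39.0]]
  yaw y/x [0.338 9.99 ]
rpy [ 0.    -0.009  0.065] now st [ -3.8 149.9  81. ] -> [-3, -54, 81.5] [0.0009 0.2039 0.0042]
```

Request:
move_arm --pt "0 0.008 0 0" --pt "0 0.024 0.001 0" --pt "0 0.044 0.001 0" --pt "0 0.064 0.001 0" --pt "0 0.084 0.002 0" --pt "0.001 0.104 0.002 0" --pt "0.001 0.124 0.003 0" --pt "0.001 0.144 0.003 0" --pt "0.001 0.164 0.003 0" --pt "0.001 0.182 0.004 0" --pt "0.001 0.198 0.004 0" --pt "0.001 0.208 0.004 0"

```text
clock: 36.25
eef_pos: [520.3, -38.5, 157.8]
eef_rot: [3.12, -0.44, 0.065]
wrist_force: [-0.6, -0.4, -2.2]
finger_gap: 17.3
finger_force: 59.4
```

```bash
cat > caps.py <<'E'
from h import *
def caps():
    for n in ('top','side'):
        c=cam(n); v,u=np.mgrid[0:400,0:640]; uv=np.c_[u.ravel(),v.ravel()]; p=pts(c,uv); q=(p-ST)@RS; g=c['frame'].reshape(-1,3).astype(int)
        for nm,b in (('deck',(-57,57,-72,170,88,100)),('pan',(-58,58,-152,-68,2,70))):
            thr=185 if nm=='deck' else 130
            k=(c['z_map'].ravel()>0)&(g.mean(1)>thr)&(g.max(1)-g.min(1)<50)&(q[:,0]>b[0])&(q[:,0]<b[1])&(q[:,1]>b[2])&(q[:,1]<b[3])&(q[:,2]>b[4])&(q[:,2]<b[5])
            m=np.zeros((400,640),np.uint8); m.reshape(-1)[k]=1
            N,l,st,ce=cv2.connectedComponentsWithStats(m)
            print(n,nm,[(int(st[i,4]),q.reshape(400,640,3)[l==i].mean(0).round(0).tolist()) for i in range(1,N) if st[i,4]>8])
caps()
E
python3 caps.py; python3 -c "
from h import *
togo([-3,-58,81.5]);togo([-3,-58,140]); s=manip.read_state(); print(s['wrist_force'],s['joints'].round(2))"
```

```text
top deck []
top pan [(121, [14.0, -98.0, 46.0])]
side deck []
side pan []
rpy [-0.    -0.01   0.064] now st [ -3.2 -59.7  82. ] -> [-3, -58, 81.5] [-0.     -0.0017  0.0005]
rpy [-0.    -0.01   0.064] now st [ -3.2 -59.7  82. ] -> [-3, -58, 140] [ 0.0249 -0.0006 -0.0525]
[ 0.04946276 -0.09358958 -2.77897232] [-0.2  -0.02  1.98  0.13  0.75  1.24]
```

All five capsules are off the deck and the pan shows white. Now I'll put the pusher down on the bench beyond the station's -y end.

Request:
move_arm --pt "0 0.008 0 0" --pt "0.001 0.022 -0.001 0" --pt "0.001 0.04 -0.001 0" --pt "-0.003 0.06 -0.014 0" --pt "-0.007 0.08 -0.028 0" --pt "-0.01 0.1 -0.04 0" --pt "-0.03 0.118 -0.045 0" --pt "-0.052 0.137 -0.052 0" --pt "-0.075 0.157 -0.058 0" --pt "-0.095 0.174 -0.063 0" --pt "-0.104 0.182 -0.0655 0" --pt "-0.108 0.182 -0.057 0"

```text
clock: 37.55
eef_pos: [408.4, -226.7, 167.3]
eef_rot: [3.118, -0.441, 0.064]
wrist_force: [0.1, -0.5, -2.2]
finger_gap: 17.5
finger_force: 59.4
```

```bash
python3 caps.py; python3 chk.py; python3 -c "
from h import *
togo([-127,-242,10]); togo([-127,-242,1])"
```

```text
top deck []
top pan [(172, [34.0, -99.0, 29.0]), (93, [-21.0, -85.0, 28.0])]
side deck []
side pan []
37.65 [ 408.5 -224.9  165.5] [ 3.121 -0.438  0.065] gap 18.0 59.39307510852814 [ 0.7  0.  -1.9] [-0.79 -0.11  2.05  0.39  0.92  0.53]
side 242 head in predicted own frame [[-45.0, -11.0, 10.0], [-7.0, 10.0, 29.0], [45.0, 20.0, 56.0]]
  top slope z/x [-0.147 35.66 ]
  top slope z/y [-0.289 35.582]
  yaw y/x [0.025 8.929]
wrist 2590 head in predicted own frame [[-41.0, -14.0, 26.0], [5.0, 1.0, 29.0], [42.0, 16.0, 41.0]]
  top slope z/x [-0.263 37.49 ]
  top slope z/y [-2.9000e-02  3.3108e+01]
  yaw y/x [0.034 0.886]
rpy [ 0.001 -0.009  0.066] now st [-126.4 -238.2   90.6] -> [-127, -242, 10] [-0.0348  0.0023  0.0728]
rpy [ 0.001 -0.009  0.066] now st [-126.4 -238.2   90.6] -> [-127, -242, 1] [-0.0386  0.0021  0.0809]
```

Request:
move_arm --pt "-0.009 0.001 0.018 0" --pt "-0.018 0.002 0.038 0" --pt "-0.027 0.002 0.057 0" --pt "-0.033 0.002 0.07 0" --pt "-0.036 0.002 0.076 0" --pt "-0.0385 0.002 0.081 0" --pt "-0.0385 0.002 0.081 0"

```text
clock: 38.45
eef_pos: [408.7, -228.9, 76.9]
eef_rot: [3.121, -0.439, 0.066]
wrist_force: [-0.1, -0.3, -1.1]
finger_gap: 17.5
finger_force: 59.4
```

Request:
move_arm --pt "0 0 0 0" --pt "0 0 0 0" --pt "0 0 0 0" --pt "0 0 0 0" --jaw 0.06

```text
clock: 38.85
eef_pos: [408.7, -229.3, 77.4]
eef_rot: [3.12, -0.44, 0.065]
wrist_force: [-0.4, -0.5, -0.0]
finger_gap: 46.3
finger_force: 0.0
```

Request:
move_arm --pt "0 0 -0.02 0" --pt "0 0 -0.06 0" --pt "0 0 -0.11 0" --pt "0 0 -0.16 0" --pt "-0.018 0.03 -0.19 0" --pt "-0.035 0.062 -0.22 0" --pt "-0.053 0.093 -0.25 0" --pt "-0.07 0.125 -0.28 0" --pt "-0.09 0.155 -0.31 0" --pt "-0.105 0.187 -0.34 0" --pt "-0.123 0.218 -0.37 0" --pt "-0.158 0.28 -0.426 0"

```text
clock: 40.05
eef_pos: [122.1, -492.8, 385.3]
eef_rot: [3.12, -0.439, 0.065]
wrist_force: [0.3, 0.1, 0.0]
finger_gap: 60.0
finger_force: 0.0
```

Run:
```python
from look import *
handle((330,560,-300,-160)); s=manip.read_state(); print(s['joints'].round(2),s['finger_gap'])
for p in ([100,-520,400],[-150,-560,400],[-350,-420,400],[-470,-250,400],[-524,-77,400],[-800,-100,400]): go(p)
```

```text
side W 193 [ 463. -218.   29.] [ 1.    0.03 -0.07] az 2.0 [[419.0, -238.0, 16.0], [512.0, -204.0, 45.0]]
side D 99 [ 394. -222.  103.] [ 0.58 -0.   -0.81] az -0.0 [[367.0, -229.0, 68.0], [421.0, -214.0, 136.0]]
wrist W 564 [ 462. -230.   30.] [ 1.    0.08 -0.02] az 5.0 [[418.0, -243.0, 20.0], [508.0, -211.0, 41.0]]
wrist D 263 [ 390. -237.  107.] [ 0.6   0.01 -0.8 ] az 1.0 [[361.0, -242.0, 68.0], [418.0, -223.0, 139.0]]
[-1.66  0.11  1.33  0.44  1.73 -0.08] 60.02013769040677
40.15 [ 120.7 -495.1  384.7] [ 3.12  -0.439  0.062] -> [-0.0136  0.024  -0.0227] goal [ 100. -520.  400.]
40.15 [ 120.7 -495.1  384.7] [ 3.12  -0.439  0.062] -> [-0.2418  0.0508 -0.1292] goal [-150. -560.  400.]
40.15 [ 120.7 -495.1  384.7] [ 3.12  -0.439  0.062] -> [-0.4146 -0.0995 -0.2136] goal [-350. -420.  400.]
40.15 [ 120.7 -495.1  384.7] [ 3.12  -0.439  0.062] -> [-0.5135 -0.2756 -0.2639] goal [-470. -250.  400.]
40.15 [ 120.7 -495.1  384.7] [ 3.12  -0.439  0.062] -> [-0.5526 -0.4511 -0.286 ] goal [-524.  -77.  400.]
40.15 [ 120.7 -495.1  384.7] [ 3.12  -0.439  0.062] -> [-0.8033 -0.4427 -0.4035] goal [-800. -100.  400.]
```

Request:
move_arm --pt "-0.04 0.01 -0.024 0" --pt "-0.08 0.02 -0.046 0" --pt "-0.12 0.028 -0.067 0" --pt "-0.162 0.036 -0.088 0" --pt "-0.202 0.044 -0.109 0" --pt "-0.242 0.048 -0.13 0" --pt "-0.277 0.02 -0.147 0" --pt "-0.312 -0.01 -0.164 0" --pt "-0.347 -0.04 -0.181 0" --pt "-0.381 -0.07 -0.197 0" --pt "-0.415 -0.1 -0.214 0"

```text
clock: 41.25
eef_pos: [-348.8, -416.6, 399.6]
eef_rot: [3.12, -0.439, 0.065]
wrist_force: [0.1, -1.0, 0.8]
finger_gap: 60.2
finger_force: 0.0
```

Request:
move_arm --pt "-0.022 -0.04 -0.011 0" --pt "-0.043 -0.077 -0.022 0" --pt "-0.065 -0.115 -0.033 0" --pt "-0.087 -0.152 -0.044 0" --pt "-0.104 -0.195 -0.053 0" --pt "-0.114 -0.238 -0.058 0" --pt "-0.124 -0.282 -0.064 0" --pt "-0.134 -0.325 -0.069 0" --pt "-0.16 -0.352 -0.08 0" --pt "-0.2 -0.352 -0.1 0"

```text
clock: 42.25
eef_pos: [-570.8, -105.9, 399.8]
eef_rot: [3.14, -0.438, 0.066]
wrist_force: [-1.0, -0.5, 1.6]
finger_gap: 60.0
finger_force: 0.0
```

```bash
python3 -c "
from cell import manip
s=manip.read_state();print(s['clock'],s['joints'].round(2),s['eef_pos'].round(0),s['eef_rot'].round(3))"
```

```text
42.25 [-3.03  0.72  0.45  0.03  2.41 -1.51] [-571. -106.  400.] [ 3.14  -0.438  0.066]
```

Request:
move_arm --pt "-0.05 0.003 -0.02 0" --pt "-0.1 0.005 -0.04 0" --pt "-0.15 0.008 -0.06 0" --pt "-0.3 0.015 -0.12 0"

```text
clock: 42.65
eef_pos: [-633.2, -112.8, 338.1]
eef_rot: [3.138, -0.416, 0.065]
wrist_force: [0.1, 0.2, -0.0]
finger_gap: 60.0
finger_force: 0.0
```

Request:
move_arm --pt "-0.3 0.015 -0.12 0"

```text
clock: 42.75
eef_pos: [-647.4, -114.4, 318.7]
eef_rot: [3.137, -0.396, 0.065]
wrist_force: [-0.2, 0.0, 0.7]
finger_gap: 60.2
finger_force: 0.0
```

Request:
move_arm --pt "-0.3 0.015 -0.12 0"

```text
clock: 42.85
eef_pos: [-661.0, -116.0, 299.7]
eef_rot: [3.136, -0.376, 0.065]
wrist_force: [-0.2, 0.3, -0.5]
finger_gap: 59.8
finger_force: 0.0
```

Request:
move_arm --pt "-0.3 0.015 -0.12 0"

```text
clock: 42.95
eef_pos: [-673.6, -117.5, 282.5]
eef_rot: [3.134, -0.355, 0.065]
wrist_force: [-0.3, 0.1, 0.1]
finger_gap: 59.9
finger_force: 0.0
```

Request:
move_arm --pt "-0.3 0.015 -0.12 0"

```text
clock: 43.05
eef_pos: [-685.6, -119.0, 266.8]
eef_rot: [3.133, -0.333, 0.065]
wrist_force: [0.1, 0.2, 0.3]
finger_gap: 59.8
finger_force: 0.0
```

Request:
move_arm --pt "-0.3 0.015 -0.12 0"

```text
clock: 43.15
eef_pos: [-697.1, -120.3, 252.8]
eef_rot: [3.132, -0.31, 0.065]
wrist_force: [0.1, 0.0, -0.8]
finger_gap: 59.9
finger_force: 0.0
```

Request:
move_arm --pt "-0.3 0.015 -0.12 0"

```text
clock: 43.25
eef_pos: [-708.1, -121.6, 240.4]
eef_rot: [3.131, -0.286, 0.064]
wrist_force: [-0.4, -0.8, -0.1]
finger_gap: 60.2
finger_force: 0.0
```

Request:
move_arm --pt "-0.3 0.015 -0.15 0"

```text
clock: 43.35
eef_pos: [-717.3, -122.7, 232.5]
eef_rot: [3.13, -0.262, 0.064]
wrist_force: [-0.8, 0.1, -0.5]
finger_gap: 59.9
finger_force: 0.0
```

Request:
move_arm --pt "-0.3 0.015 -0.15 0"

```text
clock: 43.45
eef_pos: [-726.3, -123.8, 227.2]
eef_rot: [3.128, -0.236, 0.064]
wrist_force: [-0.5, -0.3, -0.2]
finger_gap: 59.5
finger_force: 0.0
```

Request:
move_arm --pt "-0.3 0.015 -0.15 0"

```text
clock: 43.55
eef_pos: [-735.0, -124.8, 222.9]
eef_rot: [3.127, -0.21, 0.063]
wrist_force: [-0.5, 0.3, -0.0]
finger_gap: 60.2
finger_force: 0.0
```

Request:
move_arm --pt "-0.3 0.015 -0.15 0"

```text
clock: 43.65
eef_pos: [-743.5, -125.7, 219.5]
eef_rot: [3.126, -0.184, 0.063]
wrist_force: [-0.2, 0.3, 0.3]
finger_gap: 59.9
finger_force: 0.0
```

Request:
move_arm --pt "-0.3 0.015 -0.15 0"

```text
clock: 43.75
eef_pos: [-751.7, -126.6, 217.4]
eef_rot: [3.124, -0.157, 0.062]
wrist_force: [-0.7, -0.8, 0.6]
finger_gap: 60.0
finger_force: 0.0
```

Request:
move_arm --pt "-0.3 0.015 -0.15 0"

```text
clock: 43.85
eef_pos: [-759.6, -127.4, 216.8]
eef_rot: [3.123, -0.131, 0.062]
wrist_force: [-0.1, 0.3, 0.0]
finger_gap: 59.8
finger_force: 0.0
```

Request:
move_arm --pt "-0.3 0.015 -0.15 0"

```text
clock: 43.95
eef_pos: [-767.2, -128.3, 217.5]
eef_rot: [3.122, -0.103, 0.061]
wrist_force: [-0.3, 0.6, 0.3]
finger_gap: 59.8
finger_force: 0.0
```

Request:
move_arm --pt "-0.3 0.015 -0.15 0"

```text
clock: 44.05
eef_pos: [-774.6, -129.1, 219.6]
eef_rot: [3.121, -0.076, 0.061]
wrist_force: [-0.4, -0.6, -0.0]
finger_gap: 60.2
finger_force: 0.0
```

Request:
move_arm --pt "-0.3 0.015 -0.15 0"

```text
clock: 44.15
eef_pos: [-781.6, -129.8, 222.9]
eef_rot: [3.119, -0.048, 0.06]
wrist_force: [-0.5, -0.1, 0.5]
finger_gap: 60.1
finger_force: 0.0
```

```bash
python3 -c "
from cell import manip
s=manip.read_state();print(s['clock'],s['joints'].round(2),s['eef_pos'].round(0),s['eef_rot'].round(3))"
```

```text
44.15 [-3.03  1.04  0.24  0.03  1.91 -1.51] [-782. -130.  223.] [ 3.119 -0.048  0.06 ]
```

Request:
move_arm --pt "-0.3 0.015 -0.15 0"

```text
clock: 44.25
eef_pos: [-788.3, -130.6, 227.4]
eef_rot: [3.118, -0.02, 0.059]
wrist_force: [-0.3, 0.4, -0.3]
finger_gap: 60.1
finger_force: 0.0
```

Request:
move_arm --pt "-0.2 0.015 -0.1 0"

```text
clock: 44.35
eef_pos: [-794.7, -131.4, 232.9]
eef_rot: [3.116, 0.008, 0.059]
wrist_force: [-0.0, -0.4, 0.0]
finger_gap: 60.4
finger_force: 0.0
```

Request:
move_arm --pt "0.03 0.03 -0.02 0" --pt "0.053 0.07 -0.04 0" --pt "0.076 0.11 -0.055 0" --pt "0.098 0.153 -0.077 0" --pt "0.12 0.196 -0.077 0" --pt "0.143 0.238 -0.077 0" --pt "0.166 0.281 -0.077 0" --pt "0.208 0.308 -0.077 0" --pt "0.25 0.336 -0.077 0" --pt "0.292 0.364 -0.077 0" --pt "0.335 0.391 -0.077 0" --pt "0.377 0.419 -0.077 0"

```text
clock: 45.55
eef_pos: [-392.9, -525.0, 318.6]
eef_rot: [3.115, 0.008, 0.059]
wrist_force: [-0.3, -0.6, 0.1]
finger_gap: 59.6
finger_force: 0.0
```

Request:
move_arm --pt "0.042 0.028 0 0" --pt "0.084 0.055 0 0" --pt "0.127 0.083 0 0" --pt "0.177 0.083 0 -0.1" --pt "0.227 0.083 0 -0.2" --pt "0.277 0.083 0 -0.3" --pt "0.327 0.083 0 -0.4" --pt "0.377 0.083 0 -0.5" --pt "0.427 0.083 0 -0.6" --pt "0.477 0.083 0 -0.7" --pt "0.527 0.083 0 -0.8" --pt "0.527 0.083 0 -0.9"

```text
clock: 46.75
eef_pos: [141.4, -575.4, 317.2]
eef_rot: [3.129, 0.024, 0.968]
wrist_force: [-0.4, -0.4, -0.9]
finger_gap: 60.1
finger_force: 0.0
```

Run:
```python
from h import *
print(manip.read_state()['joints'].round(2))
Rt=go([526,-345,36],True); go([526,-345,160],True); print(Rt[:,2].round(3))
exec(open('m2.py').read().split("px(box(gray<75")[0].split('c=dict')[0].replace('from h import *',''))
c=cam('top'); P=pts(c,np.array([[u,v] for v in range(400) for u in range(640)])).reshape(400,640,3); gray=c['frame'].astype(int).mean(2)
exec("def px"+open('m2.py').read().split("def px")[1].split("px(box(gray<75")[0])
for t in (160,170): px(box(gray>t,(395,205,450,268)),c,11,'lid%d'%t)
px(box(gray<70,(395,220,450,255)),c,44,'bar')
px(box(gray>120,(325,155,385,215)),c,80,'pan?',3)
```

```text
[-1.39  0.32  1.16 -0.01  1.63 -0.79]
46.75 [ 141.4 -575.4  317.2] [3.129 0.024 0.968] -> [0.4146 0.1827 0.2923] goal [ 525.9 -345.5   17.2]
46.75 [ 141.4 -575.4  317.2] [3.129 0.024 0.968] -> [0.4116 0.1843 0.1683] goal [ 525.9 -345.5  141.2]
[-0.003 -0.027 -1.   ]
lid160 [ 527.2 -345. ] [133.6  91.9] 6.6 ctr [ 525.  -345.3] 1011.0
lid170 [ 527.4 -344.8] [133.3  90.8] 6.5 ctr [ 525.2 -345.3] 906.0
bar [ 524.8 -343.7] [14.9 67.2] 6.1 ctr [ 525.7 -343.9] 71.5
pan? [480.5 -59.9] [ 9.1 38.4] 21.3 ctr [476.6 -52.6] 19.5
pan? [588.7 -93.9] [186.1 180.8] 21.3 ctr [591.1 -96.1] 3223.0
```

Request:
move_arm --pt "0.041 0.018 0.015 -0.08" --pt "0.082 0.037 0.03 -0.16" --pt "0.123 0.055 0.045 -0.25" --pt "0.165 0.074 0.06 -0.34" --pt "0.206 0.092 0.075 -0.43" --pt "0.247 0.11 0.09 -0.52" --pt "0.288 0.129 0.105 -0.61" --pt "0.33 0.147 0.125 -0.7" --pt "0.37 0.166 0.145 -0.716" --pt "0.412 0.184 0.168 -0.716" --pt "0.412 0.184 0.168 -0.716" --pt "0.412 0.184 0.168 -0.716"

```text
clock: 48.0
eef_pos: [522.8, -349.1, 140.8]
eef_rot: [-3.134, 0.025, 1.674]
wrist_force: [-0.1, 0.6, -0.3]
finger_gap: 60.2
finger_force: 0.0
```

Run:
```python
from h import *
Rt=go([526,-344.5,38],True); s=manip.read_state(); print(Rt[:,2].round(3),s['joints'].round(2))
c=cam('wrist'); v,u=np.mgrid[0:400,0:640]; p=pts(c,np.c_[u.ravel(),v.ravel()]); g=c['frame'].reshape(-1,3).astype(int)
k=(c['z_map'].ravel()>0)&(g.mean(1)<70)&(p[:,2]>25)&(p[:,2]<52)&(abs(p[:,0]-526)<45)&(abs(p[:,1]+345)<60)
q=p[k]; print('bar',k.sum(),q.mean(0).round(1),cv2.minAreaRect(q[:,:2].astype(np.float32)))
k=(c['z_map'].ravel()>0)&(g.mean(1)>150)&(p[:,2]>6)&(p[:,2]<17)&(abs(p[:,0]-526)<85)&(abs(p[:,1]+345)<70)
q=p[k]; print('plate',k.sum(),np.median(q,axis=0).round(1),cv2.minAreaRect(q[:,:2].astype(np.float32)))
k=(c['z_map'].ravel()>0)&(p[:,2]>60)&(p[:,2]<160)&(p[:,0]>590)&(p[:,0]<720)&(abs(p[:,1]+370)<70)
q=p[k]; print('bottle',k.sum(),np.percentile(q,[1,50,99],axis=0).round(0).tolist() if k.sum() else '')
```

```text
48.0 [ 522.8 -349.1  140.8] [-3.134  0.025  1.674] -> [0.0068 0.0044 0.1214] goal [ 525.9 -345.    19.2]
[-0.005 -0.026 -1.   ] [-0.64  0.49  1.32 -0.02  1.31 -0.73]
bar 984 [ 528.2 -343.3   43.8] ((528.1348266601562, -344.968505859375), (13.527556419372559, 68.11222839355469), 6.472282409667969)
plate 9239 [ 524.7 -342.2   11.1] ((528.6611328125, -346.135498046875), (135.41078186035156, 92.24610137939453), 6.567659854888916)
bottle 3756 [[627.0, -400.0, 61.0], [648.0, -372.0, 95.0], [685.0, -353.0, 136.0]]
```

Request:
move_arm --pt "0.003 0.002 0.02 0" --pt "0.006 0.005 0.045 0" --pt "0.007 0.0055 0.075 0" --pt "0.007 0.0055 0.1 0" --pt "0.007 0.0055 0.117 0" --pt "0.007 0.0055 0.1215 0" --pt "0.007 0.0055 0.1215 0"

```text
clock: 48.75
eef_pos: [526.4, -345.8, 20.2]
eef_rot: [-3.135, 0.026, 1.673]
wrist_force: [0.1, -0.3, 0.2]
finger_gap: 59.9
finger_force: 0.0
```

Request:
move_arm --pt "0 0 0 0" --pt "0 0 0 0" --pt "0 0 0 0" --pt "0 0 0 0" --pt "0 0 0 0" --pt "0 0 0 0" --pt "0 0 0 0" --pt "0 0 0 0" --jaw 0.0 --squeeze 60

```text
clock: 49.55
eef_pos: [526.9, -344.6, 19.3]
eef_rot: [-3.134, 0.025, 1.675]
wrist_force: [0.2, 0.2, 0.2]
finger_gap: 1.1
finger_force: 0.0
```

Run:
```python
from h import *
s=manip.read_state(); print(s['finger_gap'],s['finger_force'])
# lid centre now ~ (528,-344.5); take tool offset from lid origin in tool frame
Rt=R.from_euler('xyz',s['eef_rot']).as_matrix(); lid=np.array([527.5,-344.8,0]); off=(s['eef_pos']-lid); print('off',off.round(1))
```

```text
1.1254654048942359 0.0
off [-0.6  0.2 19.3]
```

```bash
cat > lidm.py <<'E'
from h import *
def lidm(cx,cy,z0=0,names=('wrist','top','side')):
    for n in names:
        c=cam(n); v,u=np.mgrid[0:400,0:640]; p=pts(c,np.c_[u.ravel(),v.ravel()]); g=c['frame'].reshape(-1,3).astype(int); s=manip.read_state()
        L=(p-s['eef_pos'])@R.from_euler('xyz',s['eef_rot']).as_matrix()
        b=(c['z_map'].ravel()>0)&(abs(p[:,0]-cx)<90)&(abs(p[:,1]-cy)<75)
        for nm,k in (('bar',b&(g.mean(1)<80)&(p[:,2]>z0+22)&(p[:,2]<z0+60)&(abs(p[:,0]-cx)<50)),('plate',b&(g.mean(1)>150)&(p[:,2]>z0+4)&(p[:,2]<z0+22))):
            q=p[k]
            if k.sum()>30: r=cv2.minAreaRect(q[:,:2].astype(np.float32)); print(n,nm,k.sum(),q.mean(0).round(1),'rect',np.round(r[0],1),np.round(r[1],0),round(r[2],1),'z',np.percentile(q[:,2],[2,50,98]).round(0))
    s=manip.read_state(); print(s['clock'],s['eef_pos'].round(1),s['eef_rot'].round(3),round(s['finger_gap'],1),s['finger_force'],s['wrist_force'].round(1))
if __name__=='__main__':
    import sys; lidm(*map(float,sys.argv[1:]))
E
python3 lidm.py 527 -345 0
```

```text
wrist bar 1339 [ 526.2 -326.8   43.4] rect [ 528.2 -345.2] [15. 68.] 6.4 z [26. 44. 58.]
wrist plate 14647 [ 527.2 -339.1   11.3] rect [ 527.8 -341.7] [134.  82.] 6.3 z [10. 11. 13.]
top plate 57 [ 470.4 -380.5   10.1] rect [ 471.3 -388. ] [14. 54.] 9.2 z [ 4. 10. 15.]
side plate 429 [ 528.9 -340.5   11.9] rect [ 534.3 -343.8] [163. 147.] 0.2 z [ 4. 12. 17.]
49.7 [ 526.9 -344.6   19.3] [-3.134  0.025  1.675] 0.4 0.0 [ 0.8 -0.1  0.5]
```

Run:
```python
from h import *
s=manip.read_state(); Rt=R.from_euler('xyz',s['eef_rot']).as_matrix()
for n in ('wrist','side'):
    c=cam(n); v,u=np.mgrid[0:400,0:640]; p=pts(c,np.c_[u.ravel(),v.ravel()]); L=(p-s['eef_pos'])@Rt; g=c['frame'].reshape(-1,3).mean(1)
    k=(c['z_map'].ravel()>0)&(abs(L[:,0])<48)&(abs(L[:,1])<48)&(L[:,2]>-60)&(L[:,2]<20)
    print(n,k.sum(),'rows tool x -48..48, cols tool y; min tool z (height above tip = -z), gray')
    for i in range(-48,48,8):
        row=[]
        for j in range(-48,48,8):
            m=k&(L[:,0]>=i)&(L[:,0]<i+8)&(L[:,1]>=j)&(L[:,1]<j+8)
            row.append('   .   ' if m.sum()<2 else '%4d/%3d'%(np.median(L[m,2]),np.median(g[m])))
        print('%4d'%i,' '.join(row))
```

```text
wrist 14684 rows tool x -48..48, cols tool y; min tool z (height above tip = -z), gray
 -48    .       .       .       .       .       .       .       .       .       .       .       .   
 -40    9/167    9/167    9/168    9/167    .       .       .       .       8/168    8/168    8/168    8/167
 -32    9/170    9/171    8/172    8/172    .       .       .       .       8/170    8/169    8/169    8/168
 -24    8/170    8/171    8/172    8/172    .       .       .       .       8/170    8/170    8/170    8/169
 -16    8/172    8/172    8/173    8/173    8/153    .       .       7/150    7/170    8/170    8/169    7/169
  -8    8/173    8/173    8/174    8/175    8/175    .       .       7/175    7/175    7/174    7/174    7/174
   0    8/173    8/173    8/174    8/174    7/174  -24/ 38  -24/ 38    7/174    7/174    7/174    7/174    7/173
   8    8/176    7/176    7/177    7/177    6/174  -41/ 64  -41/ 41  -22/109    7/176    7/176    7/176    7/175
  16    7/177    7/177    7/178    7/177    7/177  -25/ 32  -25/ 36    6/171    7/177    7/177    7/176    7/176
  24    7/178    7/179  
[... 1015 characters left out ...]
 7/216    7/228    6/228    8/227
   0    7/228    7/228    8/229    7/228    6/229  -41/110  -42/101  -53/130    8/222    6/229    .       .   
   8    .       8/229    .       4/229  -26/179  -31/114  -50/102  -46/126    .       .       .       5/229
  16    5/229    7/229    4/229    5/230    7/230    7/209  -28/ 61  -24/125    5/229    3/229    4/229    3/229
  24    .       8/222    6/225    4/229    .     -12/154  -12/109   -1/171    .       4/229    7/218    6/226
  32   14/159   11/185    .      11/173    6/209    8/165   -4/159    4/184   11/169    6/217   13/164    7/197
  40    3/217    7/191    6/179   10/162   17/165   11/159    6/162   14/157   18/164   12/168   18/180   13/165
```

Request:
move_arm --pt "0 0 0 0" --pt "0 0 0 0" --pt "0 0 0 0" --pt "0 0 0 0" --jaw 0.04

```text
clock: 50.2
eef_pos: [526.9, -344.6, 19.3]
eef_rot: [-3.134, 0.025, 1.675]
wrist_force: [0.6, -0.5, 0.2]
finger_gap: 28.8
finger_force: 0.0
```

Request:
move_arm --pt "0 0.001 0 0" --pt "0 0.001 0 0" --pt "0 0.001 0 0" --jaw 0.012 --squeeze 20

```text
clock: 50.5
eef_pos: [528.0, -344.5, 19.3]
eef_rot: [-3.134, 0.025, 1.675]
wrist_force: [0.4, -0.0, -0.5]
finger_gap: 13.3
finger_force: 0.0
```

Request:
move_arm --pt "0 0 0 0" --pt "0 0 0 0" --pt "0 0 0 0"

```text
clock: 50.8
eef_pos: [527.9, -344.5, 19.3]
eef_rot: [-3.134, 0.025, 1.675]
wrist_force: [0.4, -0.2, 0.4]
finger_gap: 12.1
finger_force: 0.0
```

```bash
python3 lidm.py 527 -345 0
```

```text
wrist bar 2505 [ 527.9 -341.7   43.8] rect [ 527.9 -345.4] [19. 69.] 2.7 z [30. 44. 57.]
wrist plate 15402 [ 526.7 -335.7   11.2] rect [ 528.  -341.5] [135.  82.] 6.2 z [10. 11. 13.]
top plate 62 [ 471.8 -380.9   10.8] rect [ 484.  -395.6] [26. 80.] 40.6 z [ 5. 11. 18.]
side plate 423 [ 530.5 -340.7   12.1] rect [ 537.8 -348.7] [141. 159.] 88.0 z [ 5. 13. 17.]
50.95 [ 527.9 -344.5   19.3] [-3.134  0.025  1.675] 12.0 0.0 [ 0.5  0.7 -0.4]
```

Request:
move_arm --pt "0 0 0 0" --pt "0 0 0 0" --pt "0 0 0 0" --pt "0 0 0 0" --pt "0 0 0 0" --jaw 0.05

```text
clock: 51.45
eef_pos: [527.9, -344.5, 19.4]
eef_rot: [-3.134, 0.025, 1.675]
wrist_force: [0.9, 0.3, -0.2]
finger_gap: 47.9
finger_force: 0.0
```

Run:
```python
from h import *
s=manip.read_state(); Rt=R.from_euler('xyz',s['eef_rot']).as_matrix(); print(s['finger_gap'],s['clock'])
for n in ('wrist','side'):
    c=cam(n); v,u=np.mgrid[0:400,0:640]; p=pts(c,np.c_[u.ravel(),v.ravel()]); L=(p-s['eef_pos'])@Rt; g=c['frame'].reshape(-1,3).mean(1)
    for sg in (-1,1):
        k=(c['z_map'].ravel()>0)&(abs(L[:,0])<20)&(sg*L[:,1]>20)&(sg*L[:,1]<48)&(L[:,2]>-100)&(L[:,2]<2)
        if k.sum()<10: print(n,sg,k.sum()); continue
        print(n,sg,k.sum(),'tool z pct',np.percentile(L[k,2],[50,80,90,95,99]).round(0),'x',np.percentile(L[k,0],[2,50,98]).round(0),'y',np.percentile(L[k,1],[2,50,98]).round(0))
        h,_=np.histogram(L[k,2],np.arange(-100,3,6)); print('  hist',h.tolist())
```

```text
47.86502877914342 51.45
wrist -1 2143 tool z pct [-76. -56. -47. -42. -37.] x [-6. 10. 11.] y [-36. -27. -24.]
  hist [295, 296, 262, 239, 215, 193, 164, 150, 140, 117, 71, 1, 0, 0, 0, 0, 0]
wrist 1 2133 tool z pct [-77. -56. -47. -42. -37.] x [-6. 10. 11.] y [24. 27. 36.]
  hist [292, 286, 263, 245, 213, 189, 169, 156, 133, 115, 72, 0, 0, 0, 0, 0, 0]
side -1 50 tool z pct [-70. -53. -46. -43. -39.] x [-9.  7. 16.] y [-34. -29. -23.]
  hist [3, 6, 6, 4, 6, 6, 4, 6, 4, 4, 1, 0, 0, 0, 0, 0, 0]
side 1 56 tool z pct [-70. -51. -45. -44. -39.] x [-6.  8. 15.] y [27. 32. 37.]
  hist [5, 5, 6, 6, 6, 4, 6, 6, 4, 6, 2, 0, 0, 0, 0, 0, 0]
```

Request:
move_arm --pt "0 0 0.006 0" --pt "0 0 0.014 0" --pt "0 0 0.022 0" --pt "0 0 0.029 0" --pt "0 0 0.033 0" --pt "0 0 0.035 0" --pt "0 0 0.035 0"

```text
clock: 52.25
eef_pos: [527.7, -345.4, -15.9]
eef_rot: [-3.134, 0.025, 1.675]
wrist_force: [-0.5, -0.4, -1.2]
finger_gap: 50.1
finger_force: 0.0
```

Request:
move_arm --pt "0 0 0 0" --pt "0 0 0 0" --pt "0 0 0 0" --pt "0 0 0 0" --pt "0 0 0 0" --pt "0 0 0 0" --pt "0 0 0 0" --jaw 0.0 --squeeze 50

```text
clock: 52.95
eef_pos: [527.8, -345.4, -15.6]
eef_rot: [-3.134, 0.025, 1.675]
wrist_force: [-0.6, 0.4, 1.4]
finger_gap: 15.8
finger_force: 50.0
```

Request:
move_arm --pt "0 0 -0.005 0" --pt "0 0 -0.015 0" --pt "0 0 -0.03 0" --pt "0 0 -0.05 0" --pt "0 0 -0.075 0" --pt "0 0 -0.1 0" --pt "0 0 -0.125 0" --pt "0 0 -0.145 0" --pt "0 0 -0.155 0" --pt "0 0 -0.16 0" --pt "0 0 -0.16 0"

```text
clock: 54.05
eef_pos: [528.5, -341.3, 144.6]
eef_rot: [-3.135, 0.025, 1.675]
wrist_force: [0.1, -1.4, -3.2]
finger_gap: 15.9
finger_force: 50.0
```

Run:
```python
from lidm import *
lidm(528,-345,160)
s=manip.read_state(); Rt=R.from_euler('xyz',s['eef_rot']).as_matrix()
# pan mouth again (top, dark floor mask) and wanted shifts
d=np.array([583.2,-85.2,0])-np.array([528,-345,0]); print('shift xy lid->pan',(d/1000@Rt).round(4),'turn for yaw 1.636',round(s['eef_rot'][2]-1.636,3)); print(Rt[:,2].round(3), s['joints'].round(2))
```

```text
wrist bar 4549 [ 528.  -332.4  203.8] rect [ 530.7 -336.7] [37. 60.] 22.0 z [187. 204. 218.]
wrist plate 14440 [ 526.4 -327.1  171.4] rect [ 527.4 -328.8] [134.  65.] 6.2 z [170. 171. 173.]
top plate 68 [ 468.7 -373.5  170.6] rect [ 469.  -372.6] [12. 41.] 8.3 z [167. 170. 175.]
side bar 32 [ 530.8 -329.6  204.1] rect [ 532.4 -338. ] [13. 66.] 12.7 z [197. 204. 214.]
side plate 349 [ 527.  -332.7  171.8] rect [ 530.1 -339.7] [135. 102.] 4.9 z [167. 172. 176.]
54.2 [ 528.1 -341.1  143.2] [-3.133  0.024  1.675] 15.4 49.98334765434265 [ 0.2 -0.3 -2.3]
shift xy lid->pan [ 0.2526  0.0819 -0.0068] turn for yaw 1.636 0.039
[-0.006 -0.025 -1.   ] [-0.62  0.49  1.32 -0.02  1.32 -0.72]
```

Request:
move_arm --pt "0.01 0.003 -0.0 0" --pt "0.03 0.01 -0.001 0.005" --pt "0.06 0.02 -0.002 0.01" --pt "0.095 0.031 -0.0025 0.02" --pt "0.13 0.043 -0.0035 0.03" --pt "0.165 0.054 -0.0045 0.04" --pt "0.195 0.064 -0.005 0.048" --pt "0.22 0.072 -0.006 0.048" --pt "0.238 0.078 -0.0065 0.048" --pt "0.2465 0.081 -0.0067 0.048" --pt "0.2485 0.0818 -0.0067 0.048" --pt "0.2485 0.0818 -0.0067 0.048"

```text
clock: 55.4
eef_pos: [583.9, -85.8, 143.9]
eef_rot: [-3.135, 0.025, 1.627]
wrist_force: [-0.3, -0.1, -2.0]
finger_gap: 15.5
finger_force: 50.0
```

Request:
move_arm --pt "0 0 0.01 0" --pt "0 0 0.025 0" --pt "0 0 0.04 0" --pt "0 0 0.052 0" --pt "0 0 0.06 0" --pt "0 0 0.06 0" --pt "0 0 0.06 0"

```text
clock: 56.1
eef_pos: [584.0, -87.3, 84.5]
eef_rot: [-3.136, 0.026, 1.627]
wrist_force: [-0.7, -0.0, -2.4]
finger_gap: 15.5
finger_force: 50.0
```

Run:
```python
from lidm import *
lidm(583,-85,100)
s=manip.read_state(); Rt=R.from_euler('xyz',s['eef_rot']).as_matrix(); print(Rt[:,2].round(4)); print('world x,y per tool', (np.array([.01,0,0])@Rt).round(4),(np.array([0,.01,0])@Rt).round(4))
# pan/station edges from wrist & side: flange visible beyond the lid, station ends
for n in ('wrist','side'):
    c=cam(n); v,u=np.mgrid[0:400,0:640]; p=pts(c,np.c_[u.ravel(),v.ravel()]); q=(p-ST)@RS
    k=(c['z_map'].ravel()>0)&(abs(q[:,2]-80)<5)&(q[:,1]<-30)&(q[:,1]>-200)&(abs(q[:,0])<110)
    print(n,k.sum(),'station near pan: x,y pct',np.percentile(q[k],[0.5,99.5],axis=0).round(1).tolist())
```

```text
wrist bar 4642 [583.7 -78.3 143.6] rect [581.7 -83.6] [61. 37.] 76.9 z [127. 144. 158.]
wrist plate 13258 [583.4 -73.5 111.4] rect [583.3 -73.8] [123.  66.] 3.5 z [110. 111. 113.]
top plate 334 [ 566.7 -120.5  111.8] rect [ 583.  -110.2] [136.  49.] 1.9 z [106. 112. 117.]
side plate 515 [583.1 -79.1 112.4] rect [586.5 -75.1] [136. 128.] 2.9 z [107. 112. 117.]
56.25 [584.1 -87.2  84.8] [-3.137  0.026  1.627] 15.7 49.983437061309814 [-0.9 -0.1 -1.9]
[-0.0034 -0.026  -0.9997]
world x,y per tool [-0.0006  0.01   -0.    ] [ 0.01    0.0006 -0.0003]
wrist 14223 station near pan: x,y pct [[-80.4, -139.4, 77.7], [81.4, -30.3, 83.0]]
side 419 station near pan: x,y pct [[-79.6, -172.9, 75.6], [84.5, -30.6, 84.9]]
```

Request:
move_arm --pt "0.0015 0 0.002 0" --pt "0.0027 0 0.006 0" --pt "0.0027 0 0.011 0" --pt "0.0027 0 0.016 0" --pt "0.0027 0 0.02 0" --pt "0.0027 0 0.024 0" --pt "0.0027 0 0.027 0" --pt "0.0027 0 0.0285 0" --pt "0.0027 0 0.0285 0"

```text
clock: 57.25
eef_pos: [583.6, -85.2, 56.4]
eef_rot: [-3.136, 0.026, 1.627]
wrist_force: [-5.2, 0.7, 6.3]
finger_gap: 15.7
finger_force: 50.0
```

Run:
```python
from lidm import *
lidm(583,-85,72)
```

```text
wrist bar 4662 [583.3 -76.2 115.6] rect [581.2 -81.6] [61. 37.] 76.3 z [ 99. 116. 130.]
wrist plate 16101 [583.1 -64.7  82.6] rect [581.9 -56.9] [141.  97.] 3.1 z [79. 83. 85.]
top plate 677 [ 568.  -126.6   81.7] rect [ 584.9 -115.3] [162.  71.] 2.3 z [77. 81. 88.]
side plate 844 [577.9 -73.3  82.7] rect [585.4 -81.9] [165. 149.] 2.9 z [77. 83. 88.]
57.4 [583.6 -85.2  56.4] [-3.136  0.026  1.627] 15.3 49.98650372028351 [-4.3  0.9  6.6]
```

Request:
move_arm --pt "0 0 0 0" --pt "0 0 0 0" --pt "0 0 0 0" --pt "0 0 0 0" --pt "0 0 0 0" --jaw 0.05

```text
clock: 57.9
eef_pos: [583.5, -85.2, 55.6]
eef_rot: [-3.136, 0.025, 1.627]
wrist_force: [0.4, -0.2, -0.4]
finger_gap: 49.2
finger_force: 0.0
```

Request:
move_arm --pt "0 0 -0.01 0" --pt "0 0 -0.03 0" --pt "0 0 -0.06 0" --pt "0 0 -0.1 0" --pt "0 0 -0.14 0" --pt "0 0 -0.17 0" --pt "0 0 -0.18 0" --pt "0 0 -0.18 0"

```text
clock: 58.7
eef_pos: [584.7, -80.5, 236.7]
eef_rot: [-3.138, 0.026, 1.627]
wrist_force: [0.0, 0.1, -0.1]
finger_gap: 49.8
finger_force: 0.0
```

Run:
```python
from lidm import *
from look import handle
lidm(583,-85,72)
c=cam('wrist'); v,u=np.mgrid[0:400,0:640]; p=pts(c,np.c_[u.ravel(),v.ravel()]); q=(p-ST)@RS; g=c['frame'].reshape(-1,3).mean(1)
k=(c['z_map'].ravel()>0)&(abs(q[:,0])<62)&(abs(q[:,1]+110)<44)&(abs(q[:,2]-83)<6)&(g>120)
A=np.c_[q[k][:,:2],np.ones(k.sum())]; print('plate plane',np.linalg.lstsq(A,q[k][:,2],rcond=None)[0].round(4),np.median(q[k][:,2]).round(1))
k=(c['z_map'].ravel()>0)&(abs(q[:,2]-114)<8)&(g<80)&(abs(q[:,1]+110)<60)&(abs(q[:,0])<30); print('bar st',k.sum(),cv2.minAreaRect(q[k][:,:2].astype(np.float32)))
handle((330,560,-300,-160))
```

```text
wrist bar 844 [583.8 -82.9 115.7] rect [583.8 -84.6] [14. 68.] 2.7 z [112. 116. 118.]
wrist plate 13067 [580.5 -75.9  81.7] rect [583.5 -77.6] [158. 145.] 3.6 z [78. 82. 85.]
top bar 73 [581.4 -93.7 116. ] rect [581.8 -93.7] [13. 50.] 2.5 z [110. 116. 122.]
top plate 1120 [ 569.3 -111.5   82.2] rect [ 584.4 -102.4] [163.  95.] 3.4 z [77. 82. 88.]
side plate 906 [579.  -75.   82.6] rect [585.1 -80.2] [167. 147.] 2.5 z [78. 83. 88.]
58.85 [583.8 -80.4 233.7] [-3.133  0.025  1.627] 50.1 0.0 [-0.1  0.3  0. ]
plate plane [ 1.10000e-03 -5.00000e-04  8.31764e+01] 83.2
bar st 888 ((0.7809963226318359, -109.74748229980469), (67.85221862792969, 13.776841163635254), 89.47550201416016)
side W 197 [ 462. -218.   29.] [ 1.    0.04 -0.06] az 2.0 [[420.0, -241.0, 16.0], [511.0, -206.0, 48.0]]
side D 96 [ 394. -221.  103.] [ 0.58  0.03 -0.81] az 3.0 [[368.0, -228.0, 69.0], [420.0, -214.0, 132.0]]
wrist W 346 [ 449. -219.   31.] [ 0.98 -0.06  0.21] az -3.0 [[419.0, -236.0, 22.0], [472.0, -211.0, 39.0]]
wrist D 30 [ 432. -220.   50.] [ 0.9  -0.24 -0.36] az -15.0 [[422.0, -223.0, 46.0], [443.0, -218.0, 55.0]]
```

The lid is level and seated: plate top at 83 mm, centred within 1 mm. The pusher stands and the robot touches nothing, so I'm handing in.

```bash
python3 -c "
from cell import manip
print(manip.sign_off())"
```

```text
the job is handed in; nothing more can be done
None
```

I swept all the capsules into the pan, set the lid level on the rim (centred within about 1 mm), stood the pusher on its sole on the bench, and handed the job in at about 59 s; the verdict was not shown, and I checked the capsules only as an empty deck and white areas in the pan, not by counting five.

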